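# Lock off the brazing jig and hang its tag

### The arm

A 6-joint arm with a two-finger parallel gripper is mounted at the origin on the work surface. World frame = base frame: x ahead of the robot, y to its left, z up, the work surface at z = 0. Lengths are in m, angles in degrees, forces in N, time in s.
With the tool pointing down it reaches from about 0.4 to 0.825 m from the base axis. Payload 7 kg.
Tool frame: the origin (TCP) lies between the finger pads, 19 mm behind the fingertips; this is the grasp point; z points along the fingers, y is the line along which they close (so a half turn about z gives the same grasp; the last joint's range is limited). The gripper opens to 88 mm and grips with 3 to 60 N. Pads are 19 mm wide; open, the fingers measure 130 mm over their backs; the gripper's body (78 mm by 193 mm) begins 47 mm behind the grasp point.
Start: joints at [81.881, 20.546, 0.682, 0, -70.136, -16.507], TCP at [0.281, 0.614, 0.245] pointing down, gripper open.
Joint ranges: [-176.03, 176.03], [-82.01, 121.73], [-58.28, 71.71], [-173.87, 95.51], [-174.79, -0.11], [-173.66, 173.66]. Speed limits (degrees/s): [136.94, 136.94, 172.46, 180, 180, 180].

### API

Orientations are given as [roll, pitch, yaw] about the fixed x, y, z axes, in that order (R = Rz(yaw) Ry(pitch) Rx(roll)).
In Python, from plant import ctrl gives the robot as it stands.
- The arm moves only by the tool move_arm, never from a script. Its argument "motion" is a list of rows, each a list of 3 entries, a list of its own where there are three numbers: the shift along the tool's x, y, z in mm, then the turn, a rotation vector about the tool's x, y, z in degrees, then the closure, from 0 (fully open) to 1 (shut). A call has 1 to 10 rows; each row is the pose to reach, as a shift and turn from the pose commanded when the call began, along the tool's axes at that moment; what a row does not reach only later rows make up. A row lasts 1/12 s, in which the tool goes at most 41.7 mm and 7.16 degrees, less where a joint would pass 70% of its speed; a pose out of reach is approached as far as the arm can. A call with a gripper value outside its range is refused whole. The fingers move at their own pace and stop on an object; the grip force is fixed at half the most. Time passes only in rows, so rows that repeat a pose let the fingers close. It gives the time, the measured TCP pose, the force, the opening and the grip force at its end, in the units of the state.
- ctrl.get_obs(): the state, without advancing time (a new reading comes with each control period).
- ctrl.snapshot(name): name is "scene" or "top" or "wrist"; returns a dict with "color" (384x512x3 uint8, blue, green, red), "camera_matrix" (3x3 intrinsics, pixels), "cam_to_world" (4x4, takes a point from camera to world coordinates). Camera axes: x right, y up, looking along -z (the intrinsics and any distortion apply to the point x, -y, -z); pixel columns grow to the right and rows downward; lengths in m; the calibration is good to about 2 mm. A picture is of the moment at which its call begins. There is no depth.
- ctrl.close_job(): hands the job in; it is judged then, once.
The state is a dict: "clock": time; "joint_pos": joint angles; "qvel": joint speeds; "tau": joint torques, N m; "tool_pos": TCP position; "orientation": TCP orientation; "force": force on the tool from outside, world axes, zero at the start; "moment": the same for the moment, N m; "opening": finger opening in m; "gripper_force": force on a finger pad.
Only numpy, scipy, OpenCV 4.12 (cv2) and the standard library are available. Lean on these libraries where they do the work, as an engineer would, in place of code of your own. Each camera call takes 0.05 s, during which the arm holds its last target. There are 200 camera calls.

### The job

Lock the brazing jig off for changeover: slide the lock along the jig's bed by its leaning black grip and press it firmly home until it bears on the screw of the grey magnetic stop block, without shifting the block, and leave it bearing there. Then hang the lock-off tag by its hook on the round rail, on the longer free stretch, a good 60 mm short of the collar, and slide it along the rail until it touches the collar; let go and leave it hanging there. Leave everything else on the table where it is.

Things in the scene. Friction and masses are not known exactly. Their poses are not given: they have to be found in the camera images.
- jig: fixed jig of dark steel: bed x -50 to +65, y -190 to +190, 20 mm high; origin: on its underside; x away from the robot, y along the bed. A beam (x -28 to +22, z 135 to 215 mm, all along y) on two 24 mm uprights (x 50, y +-178 mm) covers the lock slide from above: the tool must come in tilted from the robot's side.
- lock: steel lock slide on the bed, moves along the jig's y only (4 N friction), home is to +y. Origin below the grip at bed level (20 mm over the table). Bar 50 (x) x 18 high, y -25 to +75 mm. Grip: black post 16 mm wide (y), 18 thick, 75 long, starts at x -8, z 12 mm and leans 35 degrees from vertical towards -x (the robot).
- lock_grip (a point): point on the axis of the black grip, 20 mm below its upper end, 40 mm in front of (-x) and 57 mm above the lock's origin, about 77 mm above the table; axes as the jig's. Good TCP place, with the tool tilted about 35 degrees, fingers closing along the jig's y.
- lock_nose (a point): centre of the lock bar's front end face (towards +y of the jig), which must bear on the stop block's screw; 75 mm along +y from the grip.
- stop_block: grey magnetic block 70 (x) x 90 (y) x 80 mm on the bed; origin: centre of its underside, axes as the jig's. From its near face (y -45 mm) a stiff steel adjusting screw, 14 mm thick, stands out towards the lock (z 10 mm), by 5 to 25 mm, set differently each time and not reported: feel for it. The block takes a firm push of 6 to 12 N but slips when rammed (from about 20 N).
- rail: fixed tag rail: round aluminium tube of 12 mm diameter along its own y, 340 mm long between two 20 mm posts at y +-170 mm (182 mm high); origin on the table below the rail's middle; the tube's axis is 170 mm above it. A second tube lies 18 mm above the table. x points away from the robot.
- collar: fixed dark steel clamp collar on the rail, 32 mm diameter, 14 mm wide along y, origin at its centre, axes as the rail's. The tag comes to it from its -y side and touches when the tag's origin is 37 mm to -y of the collar's.
- tag: loose folded aluminium tag, 60 wide (y), 184 high, stands on its foot. Origin: underside, below the hook's middle. Foot x -15 to +45, 6 thick; plate 4 thick at x -12; flat top, underside at z 136; lip 4 thick at x +12 down to z 114. Hook: channel along y open below, x -10 to +10. Grip tab on top 24 (x) x 14 (y), z 142 to 184. Hung, its origin is 40 mm above the table below the tube (all mm).
- tag_grip (a point): point in the grip tab on top of the tag, 166 mm above the tag's origin; axes as the tag's.
- wrench: bystander, steel wrench 160 mm lying in front of the jig: leave alone
- fitting_a: bystander, brass fitting 28 mm wide, 30 mm high, standing in front of the jig: leave alone
- fitting_b: bystander, brass fitting like the other, between jig and rail: leave alone
- flux_jar: bystander, jar 54 mm wide, 60 mm high: leave alone
- spray_can: bystander, can 56 mm wide, 150 mm high, at the left: leave alone
- brush: bystander, brush 180 mm, lying at the right: leave alone
There are look-alikes about, which are no part of the job. What is shaped like the stop_block but purple or yellow is not meant. What is shaped like the tag but pink is not meant.

How it is judged:
By the outcome, as a careful person would: the job done as asked, in the order asked, and still so for the second after the job is handed in, with the robot touching nothing.
It also fails if it takes over 72 s, if anything falls off the work surface, if the arm or the gripper's body presses on something with over 40 N, if the wrist force passes 120 N, or if a joint passes its speed limit or range.

## Working session

There is one attempt and no reset: what is moved stays moved. The work goes in short steps, Python scripts to look and compute and a tool call to move; the robot and the scene stay as the last step left them, time stands still between calls to the robot, and variables do not carry over. Pictures are saved under pics/ and viewed, at most 10 in all, crops included, and the job is handed in when it is done.

Besides the shell and the picture viewer there is one more tool, called by a JSON object that holds its "fn" and its "kwargs", one argument or row to a line. move_arm: Moves the arm, as the interface text tells. Its arguments: {"type":"object","properties":{"motion":{"type":"array"}},"required":["motion"]}

```bash
mkdir -p pics; ls; python3 - <<'E'
from plant import ctrl
import cv2,pickle
for n in ["scene","top"]:
    s=ctrl.snapshot(n); cv2.imwrite(f"pics/{n}0.png",s["color"]); pickle.dump(s,open(f"{n}0.pkl","wb"))
    print(n,s["camera_matrix"],s["cam_to_world"].round(3), s.keys())
print(ctrl.get_obs())
E
```

```text
pics
scene [[350.18997191   0.         261.69595858]
 [  0.         350.18997191 193.91668386]
 [  0.           0.           1.        ]] [[-0.685 -0.484  0.544  1.057]
 [ 0.728 -0.464  0.504  0.546]
 [ 0.009  0.742  0.671  0.831]
 [ 0.     0.     0.     1.   ]] dict_keys(['color', 'camera_matrix', 'cam_to_world'])
top [[422.40037305   0.         255.44725942]
 [  0.         422.40037305 186.10563497]
 [  0.           0.           1.        ]] [[-1.300e-02  9.890e-01 -1.450e-01  3.030e-01]
 [-1.000e+00 -1.400e-02 -1.100e-02  1.000e-03]
 [-1.300e-02  1.440e-01  9.890e-01  1.239e+00]
 [ 0.000e+00  0.000e+00  0.000e+00  1.000e+00]] dict_keys(['color', 'camera_matrix', 'cam_to_world'])
{'clock': 0.1, 'joint_pos': array([ 8.18805871e+01,  2.05884125e+01,  6.39870819e-01, -1.85047194e-02,
       -7.01362957e+01, -1.65069654e+01]), 'qvel': array([-0.04192031, -0.0619112 ,  0.06643211,  0.01890159, -0.01327216,
        0.03639215]), 'tau': array([-9.46189830e-04, -5.84166420e+01,  2.93755120e+01,  7.01556802e+00,
        1.02260240e-02, -4.15964837e-05]), 'tool_pos': array([0.28111905, 0.61322748, 0.24450818]), 'orientation': array([ 1.79913716e+02, -7.42774271e-03, -2.46326732e+01]), 'force': array([-0.26171695,  0.50180058,  0.01297616]), 'moment': array([-0.04176567, -0.00718916, -0.00381067]), 'gripper_force': 0.0, 'opening': 0.0872609717563876}
```

View pics/scene0.png

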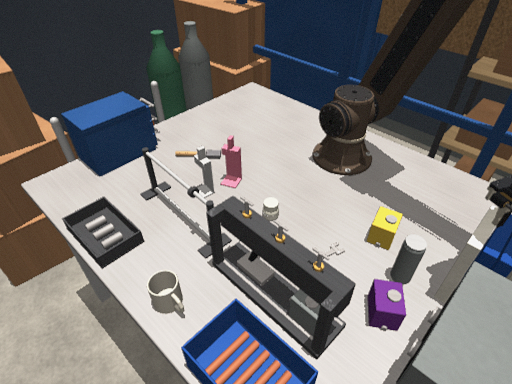

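View pics/top0.png

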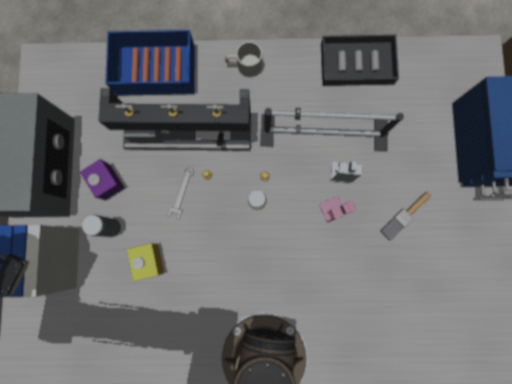

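Scene: jig beam from (215,210) to (345,290), grey tag about (205,170) beside the pink look-alike (232,165), and the rail from (150,165) to (215,205). Top: jig (100–250, 90–150), rail (265–400, 110–140), grey tag (347,169), pink look-alike (337,208), purple block (100,180) and yellow block (143,262). I'll look at a close crop.

```bash
cat > h.py <<'E'
import numpy as np,cv2,pickle
def ld(n): return pickle.load(open(n+".pkl","rb"))
def proj(s,P):
    P=np.atleast_2d(P); T=np.linalg.inv(s["cam_to_world"]); c=P@T[:3,:3].T+T[:3,3]
    c=c*[1,-1,-1]; q=c@s["camera_matrix"].T; return q[:,:2]/q[:,2:]
def unproj(s,uv,z):
    K=s["camera_matrix"];T=s["cam_to_world"]
    d=np.linalg.inv(K)@[uv[0],uv[1],1.]; d=T[:3,:3]@(d*[1,-1,-1]); o=T[:3,3]
    return o+d*(z-o[2])/d[2]
def frame(x,y,yaw,L,z=0):
    L=np.atleast_2d(np.array(L,float))/1000; a=np.radians(yaw); c,s=np.cos(a),np.sin(a)
    return L@np.array([[c,s,0],[-s,c,0],[0,0,1]])+[x,y,z]
def crop(s,x0,y0,x1,y1,k,fn,pts=[]):
    im=cv2.resize(s["color"][y0:y1,x0:x1],None,fx=k,fy=k,interpolation=cv2.INTER_CUBIC)
    im=np.clip(im.astype(float)*1.5,0,255).astype(np.uint8)
    for (u,v) in pts: cv2.circle(im,(int((u+.5-x0)*k),int((v+.5-y0)*k)),2,(0,255,0),-1)
    for g in range((x0//20+1)*20,x1,20): cv2.putText(im,str(g),(int((g-x0)*k),8),0,.3,(0,255,255)); cv2.line(im,(int((g-x0)*k),10),(int((g-x0)*k),14),(0,255,255))
    for g in range((y0//20+1)*20,y1,20): cv2.putText(im,str(g),(0,int((g-y0)*k)),0,.3,(0,255,255))
    cv2.imwrite(fn,im)
E
python3 - <<'E'
from h import *
t=ld("top0");s=ld("scene0")
crop(t,95,80,415,225,2.45,"pics/a.png"); crop(s,140,130,350,350,2.7,"pics/b.png")
a=cv2.imread("pics/a.png")
for n,uv,z in [("railpost+",(267,115),.182),("railpost-",(399,117),.182),("tagtop",(347,168),.14),("beamL",(100,92),.215),("beamR",(250,92),.215)]: print(n,unproj(t,uv,z).round(3))
E
```

```text
railpost+ [ 0.643 -0.019  0.182]
railpost- [ 0.632 -0.359  0.182]
tagtop [ 0.508 -0.228  0.14 ]
beamL [0.7   0.406 0.215]
beamR [0.693 0.024 0.215]
```

View pics/a.png

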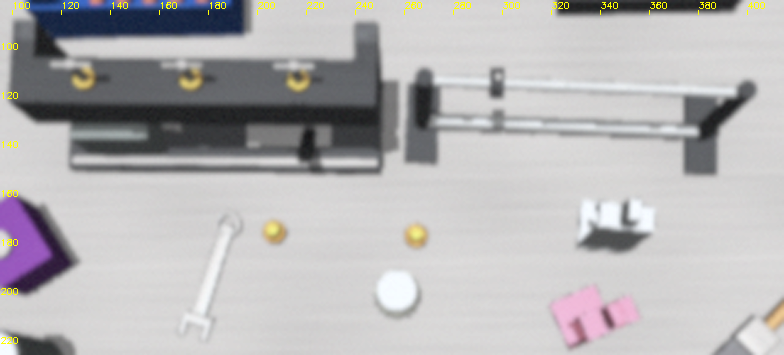

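View pics/b.png

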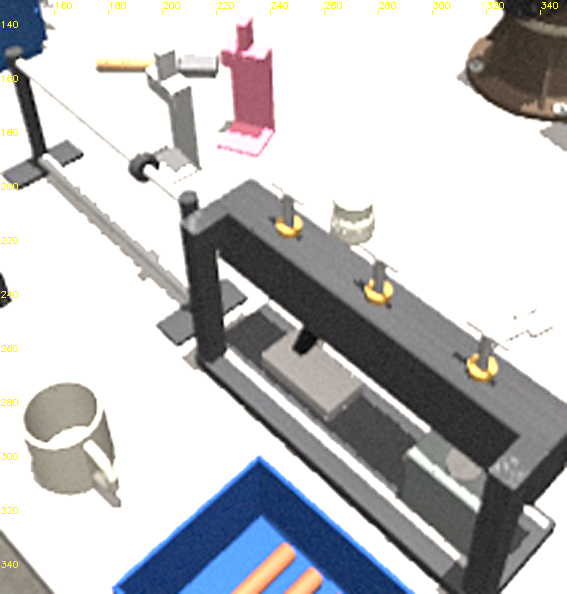

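Scene crop: the black lock grip is at about px (253,256), the grey block under the beam's +y end at (300,300), the collar at (194,192), and the grey tag at (203,170). Candidates: block = grey on the bed (top px 140,133), not purple (100,180) or yellow (143,262). Tag = grey (347,169), not pink (337,208). Next: one close crop montage to check the choice and fit the poses.

```bash
python3 - <<'E'
from h import *
t=ld("top0");s=ld("scene0")
crop(t,325,155,370,190,8.8,"pics/1.png");crop(s,190,140,235,200,8.8,"pics/2.png")
crop(t,120,120,230,155,3.6,"pics/3.png");crop(t,262,100,295,135,4,"pics/4.png")
a,b,c=[cv2.imread(f"pics/{i}.png") for i in (1,2,3)]
M=np.zeros((600,800,3),np.uint8);M[:a.shape[0],:a.shape[1]]=a;M[:b.shape[0],400:400+b.shape[1]]=b[:, :400];M[400:400+c.shape[0],:c.shape[1]]=c
cv2.imwrite("pics/m.png",M)
E
```

```text
(no output)
```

View pics/m.png

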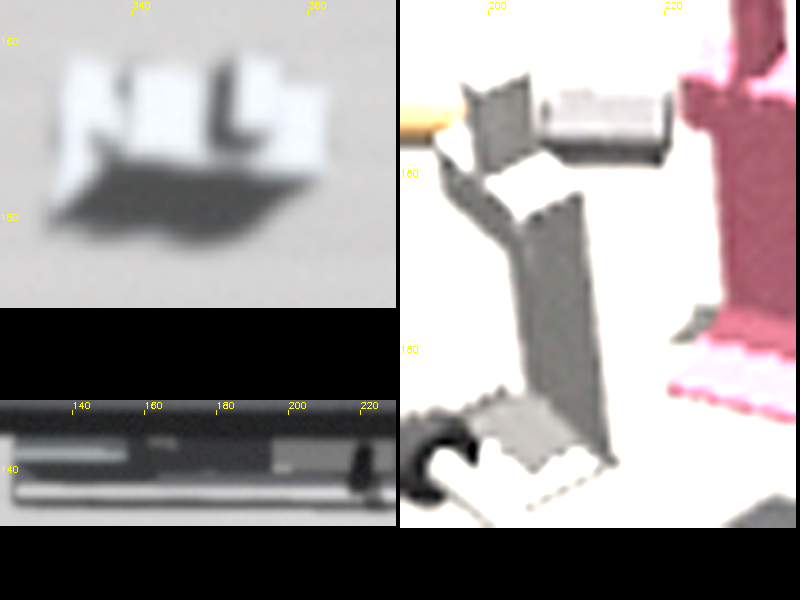

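Close crop: the grey tag has plate facing the robot and its foot towards the far/left side, so yaw is roughly 0. The lock bar spans top px u 195–230 with the grip at (220,140). The block's near face is at u≈155, and a small light spot at (163,132) is probably the screw.

```bash
python3 - <<'E'
from h import *
from scipy.optimize import least_squares
t=ld("top0");s=ld("scene0")
A=lambda u,v:(95+u/2.45-.5,80+v/2.45-.5)
B=lambda u,v:(140+u/2.7-.5,130+v/2.7-.5)
def fit(obs,x0):
    f=lambda p:np.concatenate([(proj(c,frame(*p,L))[0]-uv)for c,L,uv in obs]).clip(-8,8)
    r=least_squares(f,x0,loss='soft_l1',x_scale=[.01,.01,1]); print(r.x.round(4),r.fun.reshape(-1,2).round(1).tolist()); return r.x
J=fit([(t,[-50,190,20],A(69,155)),(t,[-50,-190,20],A(381,155)),(t,[-28,-190,215],A(379,104)),(t,[-28,190,215],A(11,104)),(t,[-28,190,135],A(35,122)),
 (s,[22,190,215],B(515,437)),(s,[22,-190,215],B(195,222)),(s,[-28,-190,215],B(250,180))],[.65,.21,0])
R=fit([(t,[0,170,182],A(424,76)),(t,[0,-170,182],A(748,90)),(s,[0,170,182],B(189,198)),(s,[0,-170,182],B(13,53))],[.63,-.18,0])
for c,uv in((t,A(497,80)),(s,B(145,167))):
    P=unproj(c,uv,.17);print("collar",P.round(4))
for uv in(A(331,136),A(246,136)): print("bar end",unproj(t,uv,.038).round(4))
print("grip",unproj(t,A(309,148),.0775).round(4),"scr",unproj(t,(165.5,132),.034).round(4),"blk",unproj(t,(155,133),.1).round(4))
E
```

```text
[0.6522 0.2173 0.2186] [[0.3, 5.0], [0.9, 2.6], [-0.2, -3.8], [-0.9, -0.8], [0.6, 0.6], [8.0, 7.3], [1.8, -5.5], [-4.0, 0.3]]
[ 0.6441 -0.19   -3.3414] [[-0.1, 0.4], [-0.5, -0.1], [-0.7, -0.3], [0.0, -0.2]]
collar [ 0.6532 -0.0987  0.17  ]
collar [ 0.647  -0.0977  0.17  ]
bar end [0.6305 0.0889 0.038 ]
bar end [0.6321 0.1906 0.038 ]
grip [0.6059 0.1115 0.0775] scr [0.6437 0.2781 0.034 ] blk [0.6227 0.2922 0.1   ]
```

```bash
python3 - <<'E'
from h import *
from scipy.optimize import least_squares
t=ld("top0");s=ld("scene0")
A=lambda u,v:(95+u/2.45-.5,80+v/2.45-.5)
B=lambda u,v:(140+u/2.7-.5,130+v/2.7-.5)
def fit(obs,x0):
    f=lambda p:np.concatenate([(proj(c,frame(*p,L))[0]-uv)for c,L,uv in obs])
    r=least_squares(f,x0,loss='soft_l1',x_scale=[.01,.01,1]); print(r.x.round(4),r.fun.reshape(-1,2).round(1).tolist()); return r.x
J=fit([(t,[-28,-190,215],A(379,104)),(t,[-28,190,215],A(11,104)),(t,[22,-190,215],A(379,60)),(t,[-28,190,135],A(35,122)),(s,[-28,-190,215],B(250,180))],[.65,.21,0])
def box(f,x,y,z,n=25):
    P=[]
    c=[(a,b,d) for a in x for b in y for d in z]
    for i,p in enumerate(c):
        for q in c[i+1:]:
            if sum(u!=v for u,v in zip(p,q))==1: P+=[np.array(p)+(np.array(q)-p)*k for k in np.linspace(0,1,n)]
    return frame(*f,P)
ly=.1145
W=np.vstack([box(J,(-50,65),(-190,190),(0,20),60),box(J,(-28,22),(-190,190),(135,215),60),box(J,(38,62),(166,190),(0,200)),box((J[0],ly,J[2]),(-25,25),(-25,75),(20,38)),box((J[0],ly,J[2]),(-51-7,-51+7),(-8,8),(88,98))])
T=(.508,-.215,0)
T=(.492,-.213,0)
W2=np.vstack([box(T,(-14,-10),(-30,30),(0,142)),box(T,(-15,45),(-30,30),(0,6)),box(T,(-14,14),(-30,30),(136,142)),box(T,(-12,12),(-7,7),(142,184))])
crop(t,95,80,265,160,3,"pics/1.png",proj(t,W));crop(s,185,175,355,350,2,"pics/2.png",proj(s,W))
crop(t,325,155,370,190,8,"pics/3.png",proj(t,W2));crop(s,190,140,225,185,8,"pics/4.png",proj(s,W2))
M=np.zeros((600,800,3),np.uint8)
for i,(x,y) in enumerate([(0,0),(0,245),(375,240),(520,0)]):
    a=cv2.imread(f"pics/{i+1}.png")[:600-y,:800-x];
    M[y:y+a.shape[0],x:x+a.shape[1]]=a
cv2.imwrite("pics/m2.png",M)
E
```

```text
[ 0.6463  0.2169 -1.4637] [[-0.4, 0.6], [-1.0, -0.7], [-0.1, -0.6], [0.5, 0.7], [-0.6, -1.7]]
```

View pics/m2.png

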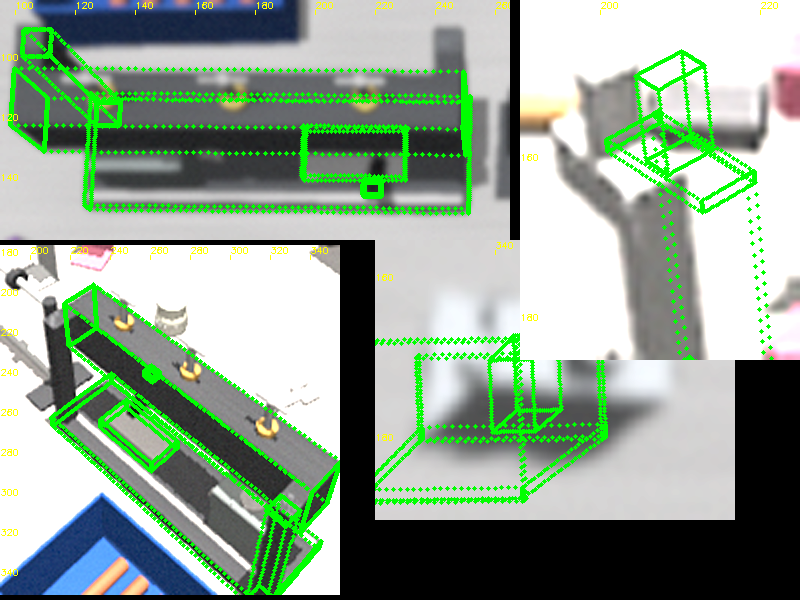

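Overlay: the jig wireframe fits (x 0.646, y 0.217, yaw about −1) and the bar box fits with the lock at y 0.1145. The tag guess is off by about 15 px; the real tab is at scene (200,150). I'll refine the tag from the wrist camera later.

```bash
cat >> h.py <<'E'
from scipy.spatial.transform import Rotation as Ro
def go(obs,p,rpy):
    R0=Ro.from_euler('xyz',obs["orientation"],degrees=True);R1=Ro.from_euler('xyz',rpy,degrees=True)
    d=R0.inv().apply(np.array(p)-obs["tool_pos"])*1000; r=(R0.inv()*R1).as_rotvec(degrees=True)
    print("shift",d.round(1),"turn",r.round(1))
E
python3 - <<'E'
from h import *; from plant import ctrl
t=ld("top0");s=ld("scene0")
print("can",unproj(t,(93,225),.15),"jar",unproj(t,(257,199),.06),"fitA",unproj(t,(207,174),.03),"fitB",unproj(t,(265,175),.03))
print("tab",unproj(s,(201,149.5),.184),unproj(t,(354,166),.184),unproj(t,(347,167),.142))
go(ctrl.get_obs(),[.516,.1145,.184],[180,-40,-1])
E
```

```text
can [0.36644573 0.43477472 0.15      ] jar [0.43840039 0.01098483 0.06      ] fitA [0.51705098 0.15568667 0.03      ] fitB [ 0.51159376 -0.01290259  0.03      ]
tab [ 0.51229633 -0.22467121  0.184     ] [ 0.50476391 -0.23681349  0.184     ] [ 0.51040707 -0.22779886  0.142     ]
shift [421.4 355.4  61.1] turn [  8.3  39.4 -22.6]
```

{"fn": "move_arm", "kwargs": {
  "motion": [
    [[421,355,40],[8.3,39.4,-22.6],0],
    [[421,355,40],[8.3,39.4,-22.6],0],
    [[421,355,40],[8.3,39.4,-22.6],0],
    [[421,355,40],[8.3,39.4,-22.6],0],
    [[421,355,40],[8.3,39.4,-22.6],0],
    [[421,355,40],[8.3,39.4,-22.6],0],
    [[421,355,40],[8.3,39.4,-22.6],0],
    [[421,355,40],[8.3,39.4,-22.6],0],
    [[421,355,40],[8.3,39.4,-22.6],0],
    [[421,355,40],[8.3,39.4,-22.6],0]
  ]
}}

```text
clock: 0.93
tool_pos: [0.465, 0.2796, 0.2513]
orientation: [179.3, -38.8, -1.1]
force: [0.8, 1.0, 0.2]
opening: 0.0877
gripper_force: 0.0
```

```bash
python3 - <<'E'
from h import *; from plant import ctrl
o=ctrl.get_obs();print(o["tool_pos"],o["orientation"],o["force"]);go(o,[.516,.1145,.184],[180,-40,-1])
E
```

```text
[0.46499142 0.27960411 0.25125264] [179.32465986 -38.81955018  -1.07000875] [0.8283237  0.98090499 0.16922058]
shift [ -0.  163.1  88.2] turn [ 0.7  1.2 -0. ]
```

{"fn": "move_arm", "kwargs": {
  "motion": [
    [[0,158,85],[0.5,0.8,0],0],
    [[0,158,85],[0.5,0.8,0],0],
    [[0,158,85],[0.5,0.8,0],0],
    [[0,158,85],[0.5,0.8,0],0],
    [[0,158,85],[0.5,0.8,0],0],
    [[0,158,85],[0.5,0.8,0],0],
    [[0,158,85],[0.5,0.8,0],0]
  ]
}}

```text
clock: 1.52
tool_pos: [0.551, 0.1498, 0.2534]
orientation: [179.0, -36.8, -1.2]
force: [1.0, 0.5, -0.4]
opening: 0.0875
gripper_force: 0.0
```

```bash
python3 - <<'E'
from h import *; from plant import ctrl
w=ctrl.snapshot("wrist");pickle.dump(w,open("w1.pkl","wb"))
o=ctrl.get_obs();print(o["tool_pos"],o["orientation"],o["force"]);print(w["cam_to_world"].round(3))
crop(w,0,0,512,384,1.55,"pics/w1.png",np.vstack([proj(w,frame(.6463,.1145,-1,[[-40,0,77],[-51,0,93],[-25,75,38],[-25,-25,38]]))]))
E
```

```text
[0.55102422 0.14941336 0.25317293] [178.95315617 -36.78131237  -1.26035746] [ 0.44264196 -1.41373946 -0.14384268]
[[-0.032  0.938 -0.346  0.529]
 [-0.999 -0.025  0.026  0.152]
 [ 0.016  0.346  0.938  0.41 ]
 [ 0.     0.     0.     1.   ]]
```

View pics/w1.png

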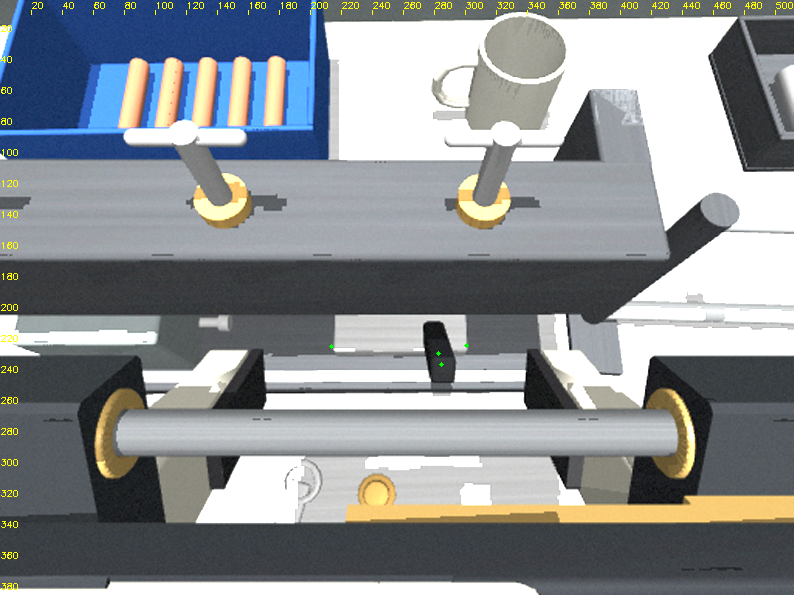

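Wrist view: the black grip's end is near px (284,235), matching the model dots. The lock bar spans 215–300, and the block's screw tip is visible at about px (149,208). The arm isn't where I commanded it, so I'll let it settle.

{"fn": "move_arm", "kwargs": {
  "motion": [
    [[0,0,0],[0,0,0],0],
    [[0,0,0],[0,0,0],0],
    [[0,0,0],[0,0,0],0]
  ]
}}

```text
clock: 1.82
tool_pos: [0.5504, 0.1521, 0.2536]
orientation: [179.0, -36.8, -1.1]
force: [-0.7, -0.6, 0.4]
opening: 0.0878
gripper_force: 0.0
```

```bash
python3 - <<'E'
from h import *; from plant import ctrl
o=ctrl.get_obs();print(o["tool_pos"],o["orientation"],o["joint_pos"],o["qvel"].round(1));go(o,[.542,.1145,.154],[180,-40,-1])
w=ld("w1")
for uv,z in(((149,208),.030),((124,209),.03),((215,226),.038),((300,226),.038),((283.5,245),.088)): print(unproj(w,uv,z).round(4))
E
```

```text
[0.55041291 0.15214788 0.25364884] [178.96269549 -36.83628094  -1.0846962 ] [ 34.23299265  -5.64391228 -58.22312925  73.63095334 -22.12156885
 -12.15747862] [ 0.3 -0.1  0.  -0.1  0.2  0.1]
shift [-65.9  36.4  75.8] turn [ 1.1  3.2 -0. ]
[0.6454 0.2674 0.03  ]
[0.645  0.2967 0.03  ]
[0.6194 0.1882 0.038 ]
[0.6166 0.0907 0.038 ]
[0.5864 0.1165 0.088 ]
```

```bash
python3 - <<'E'
from h import *; from plant import ctrl
go(ctrl.get_obs(),[.570,.1155,.117],[180,-40,-1.5])
E
```

```text
shift [-65.7  34.1 122.2] turn [0.8 3.2 0.4]
```

{"fn": "move_arm", "kwargs": {
  "motion": [
    [[-66,34,122],[0.8,3.2,0.4],0],
    [[-66,34,122],[0.8,3.2,0.4],0],
    [[-66,34,122],[0.8,3.2,0.4],0],
    [[-66,34,122],[0.8,3.2,0.4],0],
    [[-66,34,122],[0.8,3.2,0.4],0],
    [[-66,34,122],[0.8,3.2,0.4],0],
    [[-66,34,122],[0.8,3.2,0.4],0]
  ]
}}

```text
clock: 2.4
tool_pos: [0.5824, 0.1485, 0.2233]
orientation: [178.5, -36.6, -1.4]
force: [-0.5, 0.0, 0.6]
opening: 0.0875
gripper_force: 0.0
```

```bash
python3 - <<'E'
from h import *; from plant import ctrl
o=ctrl.get_obs();print(o["tool_pos"],o["orientation"],o["joint_pos"],o["qvel"].round(1));go(o,[.6036,.1155,.077],[180,-40,-1.5])
E
```

```text
[0.58237989 0.14847083 0.22325198] [178.48786206 -36.57927505  -1.42062107] [ 21.29153848  -0.6774327  -58.22140959  95.45735795 -14.80391699
 -24.34254537] [-0.4  0.2  0.  -0.   0.4 -0.3]
shift [-69.5  29.  131.4] turn [1.5 3.4 0.1]
```

```bash
cat > kin.py <<'E'
from h import *
from scipy.optimize import least_squares
D=[([81.8806,20.5884,.6399,-.0185,-70.1363,-16.507],[.28112,.61323,.24451],[179.914,-.0074,-24.6327]),
([34.233,-5.6439,-58.2231,73.631,-22.1216,-12.1575],[.5504,.15215,.25365],[178.963,-36.836,-1.0847]),
([21.2915,-.6774,-58.2214,95.4574,-14.8039,-24.3425],[.58238,.14847,.22325],[178.488,-36.579,-1.4206])]
LO=np.array([-176.03,-82.01,-58.28,-173.87,-174.79,-173.66]);HI=np.array([176.03,121.73,71.71,95.51,-.11,173.66])
r=lambda a,x:Ro.from_euler(a,x,degrees=True)
def fk(q,P,s4):
    a1,d,h,L2,e,L3,Lt,c1,c6,y4=P
    R=r('z',q[0]+c1*100); p=R.apply([a1,d,h]); R=R*r('y',q[1]); p=p+R.apply([0,0,L2]); R=R*r('y',-q[2]); p=p+R.apply([L3,0,e])
    R=R*r('x',s4*(q[3]+y4*100))*r('y',-q[4]); R=R*r('x',-q[5]); p=p+R.apply([Lt,0,0])
    # tool z = local x
    B=Ro.from_matrix(np.array([[0,0,1],[0,1,0],[-1,0,0]]))*r('z',c6*100)
    return p,R*B
def res(P,s4):
    o=[]
    for q,p,w in D:
        a,R=fk(q,P,s4); o+=list((a-p)*100)+list((R.inv()*r('xyz',w)).as_rotvec(degrees=True))
    return np.array(o)
def solve(s4,n=30):
    best=None;g=np.random.default_rng(0)
    for k in range(n):
        x0=[.05,g.uniform(-.2,.2),.35,.4,.0,.4,.25,g.uniform(-.3,.3),g.uniform(-1.8,1.8),0]
        f=lambda P:np.concatenate([res(P,s4),(P-[.0,0,.35,.4,0,.4,.25,0,0,0])*[.1]*7+[0,0,0] if 0 else (P[:7]-[0,0,.35,.4,0,.4,.25])*.05])
        s=least_squares(f,x0)
        if best is None or s.cost<best.cost: best=s
    return best
if __name__=="__main__":
    for s4 in(1,-1):
        b=solve(s4);print(s4,b.cost,b.x.round(4));print(res(b.x,s4).reshape(-1,6).round(2).tolist())
E
python3 kin.py
```

```text
1 7005.623913290488 [ 0.352   0.5619  1.2055 -0.5873 -0.3923  0.2846 -0.0811 -0.8281 -2.4138
 -0.4788]
[[-0.04, 0.08, 0.28, 48.22, 9.06, 81.0], [2.47, 2.54, -2.07, 8.09, 17.04, -18.61], [-3.02, -2.0, 1.79, 19.09, 7.07, -62.4]]
-1 41.530486442983 [ 0.5298 -0.1759 -0.6147  0.4978  0.2528 -0.1558 -0.104   0.005   2.7014
 -0.0039]
[[-2.07, 0.25, 0.16, 0.11, 0.35, 0.23], [-2.99, 4.04, -1.22, -0.27, 0.14, -0.11], [2.81, -6.53, 1.06, -0.26, 0.08, -0.12]]
```

```bash
python3 - <<'E'
from h import *; from plant import ctrl
go(ctrl.get_obs(),[.52,.15,.30],[180,0,-1.5])
E
```

```text
shift [ -4.4   2.6 -98.8] turn [  1.4 -36.6  -0.4]
```

{"fn": "move_arm", "kwargs": {
  "motion": [
    [[-4,3,-99],[1.4,-36.6,-0.4],0],
    [[-4,3,-99],[1.4,-36.6,-0.4],0],
    [[-4,3,-99],[1.4,-36.6,-0.4],0],
    [[-4,3,-99],[1.4,-36.6,-0.4],0],
    [[-4,3,-99],[1.4,-36.6,-0.4],0],
    [[-4,3,-99],[1.4,-36.6,-0.4],0],
    [[-4,3,-99],[1.4,-36.6,-0.4],0],
    [[-4,3,-99],[1.4,-36.6,-0.4],0],
    [[-4,3,-99],[1.4,-36.6,-0.4],0],
    [[-4,3,-99],[1.4,-36.6,-0.4],0]
  ]
}}

```text
clock: 3.23
tool_pos: [0.5198, 0.1524, 0.3029]
orientation: [-179.6, 0.2, -1.2]
force: [0.5, 0.3, 0.2]
opening: 0.0873
gripper_force: 0.0
```

```bash
python3 - <<'E'
from h import *; from plant import ctrl
o=ctrl.get_obs();print(o["tool_pos"].round(5).tolist(),o["orientation"].round(3).tolist(),o["joint_pos"].round(4).tolist())
go(o,[.58,.0,.30],[180,0,-1.5]);go(o,[.574,.1155,.115],[180,-20,-1.5])
E
```

```text
[0.51975, 0.15245, 0.30286] [-179.575, 0.214, -1.174] [36.7537, 6.0632, -10.6577, -0.4878, -73.1868, 52.2121]
shift [ 63.4 151.2   1.5] turn [-0.4  0.2  0.3]
shift [ 55.7  37.2 187.4] turn [-0.5 20.2  0.2]
```

{"fn": "move_arm", "kwargs": {
  "motion": [
    [[37,37,100],[-0.5,20.2,0.2],0],
    [[37,37,100],[-0.5,20.2,0.2],0],
    [[37,37,100],[-0.5,20.2,0.2],0],
    [[37,37,100],[-0.5,20.2,0.2],0],
    [[37,37,100],[-0.5,20.2,0.2],0],
    [[37,37,100],[-0.5,20.2,0.2],0],
    [[37,37,100],[-0.5,20.2,0.2],0]
  ]
}}

```text
clock: 3.82
tool_pos: [0.5573, 0.1119, 0.2021]
orientation: [179.6, -20.2, -1.8]
force: [1.1, -0.1, 1.2]
opening: 0.0879
gripper_force: 0.0
```

```bash
cat > kin2.py <<'E'
from h import *
D=[([81.8806,20.5884,.6399,-.0185,-70.1363,-16.507],[.28112,.61323,.24451],[179.914,-.0074,-24.6327]),
([34.233,-5.6439,-58.2231,73.631,-22.1216,-12.1575],[.5504,.15215,.25365],[178.963,-36.836,-1.0847]),
([21.2915,-.6774,-58.2214,95.4574,-14.8039,-24.3425],[.58238,.14847,.22325],[178.488,-36.579,-1.4206]),
([36.7537, 6.0632, -10.6577, -0.4878, -73.1868, 52.2121],[0.51975, 0.15245, 0.30286], [-179.575, 0.214, -1.174])]
LO=np.array([-176.03,-82.01,-58.28,-173.87,-174.79,-173.66]);HI=np.array([176.03,121.73,71.71,95.51,-.11,173.66])
r=lambda a,x:Ro.from_euler(a,x,degrees=True)
B=Ro.from_matrix(np.array([[0,0,1],[0,1,0],[-1,0,0]]))*r('z',-90)
# params: base x,y,z ; L2 z ; elbow x,y,z (forearm frame) ; j5-frame y ; tool x
def mats(q):
    R1=r('z',q[0]);R2=R1*r('y',q[1]);R3=R2*r('y',-q[2]);R4=R3*r('x',-q[3]);R5=R4*r('y',-q[4]);R6=R5*r('x',-q[5])
    m=[R.as_matrix() for R in(R1,R2,R3,R4,R5)]
    return np.column_stack([m[0][:,0],m[0][:,1],[0,0,1],m[1][:,2],m[2][:,0],m[2][:,2],m[3][:,1],m[4][:,0]]),R6*B
def fit():
    prior=np.array([0,-.1,.35,.4,.4,0,-.1,.25]);lam=.01
    A=np.vstack([mats(q)[0] for q,_,_ in D]);b=np.concatenate([p for _,p,_ in D])
    x=prior+np.linalg.lstsq(np.vstack([A,lam*np.eye(8)]),np.concatenate([b-A@prior,np.zeros(8)]),rcond=None)[0]
    return x,(A@x-b).reshape(-1,3),np.linalg.svd(A)[1]
E
python3 - <<'E'
from plant import ctrl
import kin2;from kin2 import *
o=ctrl.get_obs();row=[o[k].round(5).tolist() for k in("joint_pos","tool_pos","orientation")];print(row)
import json;json.dump(row,open("d5.json","w"));D.append(row)
for q,p,w in D: print((mats(q)[1].inv()*r('xyz',w)).magnitude()*57.3)
x,e,s=fit();print(x.round(4),s.round(3));print(e.round(4).tolist())
E
```

```text
[[38.16824, 2.12772, -41.20215, 24.25898, -33.53674, 31.21898], [0.55729, 0.11191, 0.20209], [179.61064, -20.21896, -1.75171]]
0.0002479871555397062
0.000449650631192655
0.0003039305874484019
0.0004873234622304441
1.2732974158061671e-05
[ 2.000e-04 -0.000e+00  1.999e-01  6.007e-01  4.637e-01 -3.000e-04
 -1.918e-01  3.592e-01] [4.366 3.384 2.673 1.236 0.727 0.49  0.17  0.096]
[[-0.0, -0.0001, 0.0], [0.0001, 0.0, 0.0], [-0.0, -0.0, 0.0], [0.0001, 0.0001, -0.0], [-0.0, 0.0, -0.0]]
```

Kinematics identified to 0.1 mm. Now find usable joint branches for the lock strokes.

```bash
cat >> kin2.py <<'E'
X=np.array([0,0,.2,.6,.464,0,-.192,.359])
def fk(q): m,R=mats(q); return m@X,R
from scipy.optimize import least_squares
def ik(p,rpy,q0):
    Rt=r('xyz',rpy)
    f=lambda q:(lambda a:np.concatenate([(a[0]-p)*100,(a[1].inv()*Rt).as_rotvec()*50]))(fk(q))
    s=least_squares(f,np.clip(q0,LO+.1,HI-.1),bounds=(LO,HI)); return s.x,s.cost
def iks(p,rpy,n=60):
    g=np.random.default_rng(1);out=[]
    for _ in range(n):
        q,c=ik(p,rpy,g.uniform(LO,HI))
        if c<1e-6 and not any(np.abs(q-k).max()<1 for k in out): out.append(q)
    return out
E
python3 - <<'E'
from kin2 import *
for tilt in(35,40):
  for p in([.6036,.1155,.077],[.5747,.1155,.1115],[.6058,.20,.077]):
    for rpy in([180,-tilt,-1.5],[0,180+tilt,-1.5]):
      # flip: half turn about tool z
      R=r('xyz',[180,-tilt,-1.5]); 
      if rpy[0]==0: R=R*r('z',180)
      e=R.as_euler('xyz',degrees=True)
      print(tilt,p,rpy[0],[q.round(0).tolist() for q in iks(np.array(p),e,25)])
E
```

```text
35 [0.6036, 0.1155, 0.077] 180 []
35 [0.6036, 0.1155, 0.077] 0 []
35 [0.5747, 0.1155, 0.1115] 180 []
35 [0.5747, 0.1155, 0.1115] 0 []
35 [0.6058, 0.2, 0.077] 180 []
35 [0.6058, 0.2, 0.077] 0 []
40 [0.6036, 0.1155, 0.077] 180 []
40 [0.6036, 0.1155, 0.077] 0 []
40 [0.5747, 0.1155, 0.1115] 180 []
40 [0.5747, 0.1155, 0.1115] 0 []
40 [0.6058, 0.2, 0.077] 180 []
40 [0.6058, 0.2, 0.077] 0 []
```

```bash
python3 - <<'E'
from kin2 import *
import json
row=json.load(open("d5.json"));q,c=ik(np.array(row[1]),row[2],[30,0,-30,10,-40,20]);print(q.round(1),c)
g=np.random.default_rng(2)
for p in([.6036,.1155,.077],[.6058,.20,.077]):
  for tilt in(15,20,25,30,35,40,50,60):
    for fl in(0,180):
      e=(r('xyz',[180,-tilt,-1.5])*r('z',fl)).as_euler('xyz',degrees=True)
      b=min((ik(np.array(p),e,s) for s in [[35,0,-45,20,-35,30],[35,0,-45,20,-35,-150],[10,10,-50,80,-30,0],[-20,20,-50,-150,-30,0],[20,30,-50,-60,-40,60],[0,20,-50,-90,-60,90],[-20,20,-50,-150,-30,-150]]),key=lambda a:a[1])
      print(p[1],tilt,fl,b[0].round(1).tolist(),round(b[1],3))
E
```

```text
[ 38.2   2.1 -41.2  24.2 -33.6  31.2] 1.7111430053479245e-26
0.1155 15 0 [32.7, 17.3, -39.8, 22.9, -22.0, 35.3] 0.0
0.1155 15 180 [32.7, 17.3, -39.8, 22.9, -22.0, -144.7] 0.0
0.1155 20 0 [22.2, 14.8, -53.6, 68.2, -8.5, -0.3] 0.0
0.1155 20 180 [25.3, 15.0, -52.0, 58.6, -10.2, -173.7] 0.063
0.1155 25 0 [12.9, 13.1, -55.4, 95.5, -6.3, -18.9] 3.068
0.1155 25 180 [24.7, 13.2, -51.9, 59.8, -10.3, -173.7] 7.466
0.1155 30 0 [-6.4, 16.3, -42.1, -173.9, -0.1, -91.9] 4.753
0.1155 30 180 [-6.4, 16.3, -42.1, -173.9, -0.1, 88.1] 4.753
0.1155 35 0 [-6.3, 15.6, -41.1, -165.9, -2.4, -100.2] 2.478
0.1155 35 180 [-6.3, 15.6, -41.1, -165.9, -2.4, 79.8] 2.478
0.1155 40 0 [-5.9, 15.3, -38.3, -149.5, -4.5, -117.0] 0.26
0.1155 40 180 [-5.9, 15.3, -38.3, -149.5, -4.5, 63.0] 0.26
0.1155 50 0 [-11.6, 19.8, -52.7, -165.7, -32.9, -95.5] 0.0
0.1155 50 180 [-11.6, 19.8, -52.7, -165.7, -32.9, 84.5] 0.0
0.1155 60 0 [-13.9, 28.2, -58.3, -166.3, -55.9, -91.4] 0.793
0.1155 60 180 [-13.9, 28.2, -58.3, -166.3, -55.9, 88.6] 0.793
0.2 15 0 [40.0, 19.4, -37.0, 24.7, -24.2, 26.8] 0.0
0.2 15 180 [40.0, 19.4, -37.0, 24.7, -24.2, -153.2] 0.0
0.2 20 0 [34.1, 17.2, -48.9, 57.7, -13.6, -0.9] 0.0
0.2 20 180 [36.4, 17.4, -46.5, 48.5, -15.7, -173.7] 0.224
0.2 25 0 [22.3, 15.7, -53.4, 95.5, -10.0, -27.6] 0.849
0.2 25 180 [35.7, 16.0, -46.4, 50.1, -15.9, -173.7] 9.19
0.2 30 0 [0.4, 17.8, -40.2, -173.9, -0.1, -97.7] 3.285
0.2 30 180 [0.4, 17.8, -40.2, -173.9, -0.1, 82.3] 3.285
0.2 35 0 [0.6, 16.4, -38.9, -168.9, -0.1, -102.8] 0.722
0.2 35 180 [0.6, 16.4, -38.9, -168.9, -0.1, 77.2] 0.722
0.2 40 0 [-0.7, 17.0, -45.1, -173.9, -11.9, -96.6] 1.6
0.2 40 180 [-0.7, 17.0, -45.1, -173.9, -11.9, 83.4] 1.6
0.2 50 0 [-2.5, 20.7, -52.8, -173.9, -33.3, -94.5] 3.643
0.2 50 180 [-2.5, 20.7, -52.8, -173.9, -33.3, 85.5] 3.643
0.2 60 0 [-3.8, 28.5, -58.3, -173.9, -56.3, -92.2] 5.658
0.2 60 180 [-3.8, 28.5, -58.3, -173.9, -56.3, 87.8] 5.658
```

```bash
python3 - <<'E'
from kin2 import *
for tilt in(40,44,48,52):
  for yaw in(-20,-15,-10,-5,0,5,10):
    e=[180,-tilt,yaw-1.5];L=[];q=np.array([-11.6,19.8,-52.7,-165.7,-32.9,-95.5])
    d=r('xyz',e).apply([0,0,1])
    for p in([.6036,.1155,.077],[.606,.21,.077],np.array([.6036,.1155,.077])-d*.06,np.array([.606,.21,.077])-d*.06):
      b=min((ik(np.array(p),e,s) for s in [[-11,20,-52,-150,-33,-95],[-6,15,-38,-140,-8,-117]]),key=lambda a:a[1]);L.append((b[0].round(0).astype(int).tolist(),round(b[1],2)))
    if max(c for _,c in L)<.6: print(tilt,yaw,L)
E
```

```text
48 5 [([-11, 17, -44, -149, -22, -109], np.float64(0.0)), ([0, 20, -51, -174, -29, -93], np.float64(0.05)), ([1, 7, -36, -119, -2, -149], np.float64(0.0)), ([0, 12, -54, -173, -23, -94], np.float64(0.0))]
48 10 [([-7, 16, -37, -128, -15, -130], np.float64(0.0)), ([-2, 20, -46, -161, -24, -100], np.float64(0.0)), ([7, 7, -34, -100, -1, -169], np.float64(0.48)), ([-1, 10, -45, -151, -14, -112], np.float64(0.0))]
52 5 [([-14, 20, -50, -155, -34, -101], np.float64(0.0)), ([-1, 23, -54, -174, -38, -92], np.float64(0.13)), ([-14, 10, -50, -145, -24, -111], np.float64(0.0)), ([-1, 14, -57, -174, -34, -93], np.float64(0.01))]
52 10 [([-14, 19, -44, -141, -29, -111], np.float64(0.0)), ([-3, 22, -50, -164, -35, -96], np.float64(0.0)), ([-11, 9, -43, -128, -19, -129], np.float64(0.0)), ([-4, 13, -52, -159, -28, -101], np.float64(0.0))]
```

```bash
python3 - <<'E'
from kin2 import *
import json
p=np.array([.6036,.1155,.077]);e=(r('xyz',[180,-52,6.5])*r('z',180)).as_euler('xyz',degrees=True);d=r('xyz',[180,-52,6.5]).apply([0,0,1])
qg,c=ik(p,e,[-14,19,-46,-145,-30,70]);qp,c2=ik(p-d*.06,e,[-12,9,-46,-135,-21,59]);qe,c3=ik([.606,.205,.077],e,[-3,22,-50,-164,-35,84]);print(e,qg.round(1),c,qp.round(1),c2,qe.round(1),c3)
json.dump([qg.tolist(),qp.tolist(),qe.tolist()],open("goal.json","w"))
q0=np.array([38.17,2.13,-41.2,24.26,-33.54,31.22])
for name,V in {"a":[q0,[30,-12,-30,0,-50,31],[0,-12,-30,-135,-50,59],qp],"b":[q0,[10,-15,-35,-70,-40,45],qp]}.items():
  print(name)
  for a,b in zip(V[:-1],V[1:]):
    a=np.array(a);b=np.array(b)
    for k in np.linspace(0,1,6)[:-1]:
      q=a+(b-a)*k;P,R=fk(q);m,_=mats(q);W=P-R.apply([0,0,.359]);tip=P+R.apply([0,0,.019])
      print(P.round(3).tolist(),"z",R.apply([0,0,1]).round(2).tolist(),"y",R.apply([0,1,0]).round(2).tolist(),"wrist",W.round(2).tolist())
E
```

```text
[ 180.    52.  -173.5] [ -14.3   19.6  -46.6 -146.7  -30.7   73.7] 3.475064578573194e-28 [ -12.3    9.2  -45.5 -134.8  -21.    58.6] 8.277520887981932e-28 [  -2.6   22.3  -51.7 -167.8  -36.2   85.8] 3.5883986909133745e-28
a
[0.558, 0.112, 0.202] z [0.35, -0.02, -0.94] y [-0.03, -1.0, 0.01] wrist [0.43, 0.12, 0.54]
[0.549, 0.093, 0.225] z [0.34, 0.01, -0.94] y [-0.13, -0.99, -0.05] wrist [0.43, 0.09, 0.56]
[0.537, 0.077, 0.248] z [0.34, 0.04, -0.94] y [-0.22, -0.97, -0.12] wrist [0.42, 0.06, 0.59]
[0.522, 0.067, 0.269] z [0.33, 0.08, -0.94] y [-0.3, -0.93, -0.19] wrist [0.4, 0.04, 0.61]
[0.505, 0.061, 0.289] z [0.33, 0.13, -0.94] y [-0.37, -0.89, -0.25] wrist [0.39, 0.01, 0.63]
[0.487, 0.059, 0.311] z [0.32, 0.19, -0.93] y [-0.43, -0.84, -0.32] wrist [0.37, -0.01, 0.64]
[0.415, 0.134, 0.256] z [0.22, 0.48, -0.85] y [-0.62, -0.6, -0.5] wrist [0.33, -0.04, 0.56]
[0.383, 0.24, 0.271] z [0.26, 0.74, -0.63] y [-0.75, -0.25, -0.61] wrist [0.29, -0.02, 0.5]
[0.404, 0.333, 0.351] z [0.4, 0.86, -0.31] y [-0.78, 0.15, -0.6] wrist [0.26, 0.02, 0.46]
[0.47, 0.372, 0.479] z [0.6, 0.8, 0.03] y [-0.
[... 717 characters left out ...]
, -0.93] y [-0.54, -0.76, -0.37] wrist [0.36, -0.03, 0.5]
[0.415, 0.112, 0.177] z [0.29, 0.46, -0.84] y [-0.7, -0.5, -0.52] wrist [0.31, -0.05, 0.48]
[0.404, 0.17, 0.213] z [0.39, 0.62, -0.68] y [-0.77, -0.19, -0.61] wrist [0.26, -0.05, 0.46]
[0.417, 0.227, 0.283] z [0.53, 0.71, -0.47] y [-0.75, 0.14, -0.64] wrist [0.23, -0.03, 0.45]
[0.448, 0.231, 0.256] z [0.63, 0.65, -0.43] y [-0.76, 0.38, -0.53] wrist [0.22, -0.0, 0.41]
[0.482, 0.22, 0.228] z [0.72, 0.55, -0.42] y [-0.69, 0.6, -0.4] wrist [0.22, 0.02, 0.38]
[0.514, 0.195, 0.195] z [0.79, 0.41, -0.46] y [-0.55, 0.79, -0.26] wrist [0.23, 0.05, 0.36]
[0.541, 0.157, 0.157] z [0.82, 0.25, -0.52] y [-0.36, 0.93, -0.12] wrist [0.25, 0.07, 0.35]
```

```bash
cat > plan.py <<'E'
from kin2 import *
def rows(V,mx=6.3,ms=35,per=10):
    V=[np.array(v,float) for v in V];Q=[V[0]]
    fine=[a+(b-a)*k for a,b in zip(V[:-1],V[1:]) for k in np.linspace(0,1,400)[1:]]
    last=fk(V[0]);prev=V[0]
    for q in fine:
        c=fk(q)
        if (last[1].inv()*c[1]).magnitude()*57.3>mx or np.linalg.norm(c[0]-last[0])*1000>ms or np.abs((q-Q[-1])).max()>9: Q.append(prev);last=fk(prev)
        prev=q
    Q.append(V[-1])
    for i in range(0,len(Q)-1,per):
        p0,R0=fk(Q[i]);out=[]
        for q in Q[i+1:i+per+1]:
            p,R=fk(q);out.append([(R0.inv().apply(p-p0)*1000).round().astype(int).tolist(),(R0.inv()*R).as_rotvec(degrees=True).round(1).tolist()])
        print(str(out).replace(" ",""), "END",p.round(3),Q[min(i+per,len(Q)-1)].round(1).tolist())
E
python3 - <<'E'
from plan import *; import json
from plant import ctrl
q0=ctrl.get_obs()["joint_pos"]
rows([q0,[10,-15,-35,-70,-40,45],json.load(open("goal.json"))[1]])
E
```

```text
[[[-16,17,1],[1.6,-1.8,5.8]],[[-34,31,2],[3.5,-3.5,11.5]],[[-51,40,2],[5.5,-5.2,17.1]],[[-69,45,1],[7.8,-6.9,22.6]],[[-86,47,0],[10.2,-8.4,28.0]],[[-101,44,-3],[12.9,-9.9,33.4]],[[-115,38,-7],[15.8,-11.3,38.6]],[[-127,29,-12],[18.8,-12.7,43.7]],[[-136,18,-18],[22.1,-13.9,48.6]],[[-142,4,-26],[25.6,-15.1,53.5]]] END [0.415 0.113 0.177] [21.2, -8.2, -37.5, -32.4, -37.4, 39.5]
[[[-18,-8,-1],[3.7,-1.8,4.7]],[[-35,-20,-3],[7.6,-3.7,9.3]],[[-53,-36,-7],[11.7,-5.6,13.7]],[[-69,-56,-12],[16.0,-7.5,17.8]],[[-83,-78,-20],[20.4,-9.4,21.8]],[[-97,-104,-30],[24.9,-11.4,25.6]],[[-97,-116,-25],[27.9,-12.1,31.0]],[[-88,-120,-11],[29.6,-11.9,36.9]],[[-77,-123,1],[31.4,-11.4,42.9]],[[-64,-125,13],[33.1,-10.6,48.9]]] END [0.464 0.228 0.243] [3.4, -7.9, -38.1, -89.2, -34.4, 49.0]
[[[13,-7,11],[2.8,1.6,5.4]],[[27,-15,20],[5.6,3.3,10.6]],[[44,-23,27],[8.4,5.3,15.8]],[[61,-31,34],[11.1,7.3,20.8]],[[80,-38,39],[13.9,9.4,25.9]],[[100,-46,43],[16.7,11.7,30.9]],[[121,-52,45],[19.5,14.2,36.0]],[[143,-58,47],[22.1,16.6,41.0]],[[166,-62,47],[24.8,19.2,45.9]],[[181,-65,46],[26.5,20.8,49.1]]] END [0.557 0.11  0.114] [-12.3, 9.2, -45.5, -134.8, -21.0, 58.6]
```

{"fn": "move_arm", "kwargs": {
  "motion": [
    [[-16,17,1],[1.6,-1.8,5.8],0.6],
    [[-34,31,2],[3.5,-3.5,11.5],0.6],
    [[-51,40,2],[5.5,-5.2,17.1],0.6],
    [[-69,45,1],[7.8,-6.9,22.6],0.6],
    [[-86,47,0],[10.2,-8.4,28.0],0.6],
    [[-101,44,-3],[12.9,-9.9,33.4],0.6],
    [[-115,38,-7],[15.8,-11.3,38.6],0.6],
    [[-127,29,-12],[18.8,-12.7,43.7],0.6],
    [[-136,18,-18],[22.1,-13.9,48.6],0.6],
    [[-142,4,-26],[25.6,-15.1,53.5],0.6]
  ]
}}

```text
clock: 4.65
tool_pos: [0.416, 0.1144, 0.1791]
orientation: [-147.8, 10.5, -48.4]
force: [-0.0, -2.1, -1.0]
opening: 0.0355
gripper_force: 0.0
```

{"fn": "move_arm", "kwargs": {
  "motion": [
    [[-18,-8,-1],[3.7,-1.8,4.7],0.6],
    [[-35,-20,-3],[7.6,-3.7,9.3],0.6],
    [[-53,-36,-7],[11.7,-5.6,13.7],0.6],
    [[-69,-56,-12],[16.0,-7.5,17.8],0.6],
    [[-83,-78,-20],[20.4,-9.4,21.8],0.6],
    [[-97,-104,-30],[24.9,-11.4,25.6],0.6],
    [[-97,-116,-25],[27.9,-12.1,31.0],0.6],
    [[-88,-120,-11],[29.6,-11.9,36.9],0.6],
    [[-77,-123,1],[31.4,-11.4,42.9],0.6],
    [[-64,-125,13],[33.1,-10.6,48.9],0.6]
  ]
}}

```text
clock: 5.48
tool_pos: [0.4675, 0.2277, 0.2458]
orientation: [-131.2, 50.8, -82.5]
force: [0.4, -0.3, 0.5]
opening: 0.0348
gripper_force: 0.0
```

```bash
python3 - <<'E'
from plan import *; import json
from plant import ctrl
q0=ctrl.get_obs()["joint_pos"];print(q0.round(1))
rows([q0,json.load(open("goal.json"))[1]])
E
```

```text
[  2.8  -7.6 -37.9 -89.9 -34.7  49.9]
[[[13,-7,10],[2.8,1.7,5.3]],[[28,-14,19],[5.5,3.5,10.6]],[[45,-22,27],[8.4,5.4,15.8]],[[63,-30,33],[11.1,7.6,20.9]],[[82,-37,38],[13.9,9.8,26.1]],[[103,-44,42],[16.7,12.1,31.1]],[[124,-50,44],[19.4,14.6,36.2]],[[147,-55,45],[22.1,17.2,41.2]],[[170,-59,45],[24.7,19.8,46.2]],[[183,-60,44],[26.1,21.2,48.9]]] END [0.557 0.11  0.114] [-12.3, 9.2, -45.5, -134.8, -21.0, 58.6]
```

Tracking well on the new branch.

{"fn": "move_arm", "kwargs": {
  "motion": [
    [[13,-7,10],[2.8,1.7,5.3],0.6],
    [[28,-14,19],[5.5,3.5,10.6],0.6],
    [[45,-22,27],[8.4,5.4,15.8],0.6],
    [[63,-30,33],[11.1,7.6,20.9],0.6],
    [[82,-37,38],[13.9,9.8,26.1],0.6],
    [[103,-44,42],[16.7,12.1,31.1],0.6],
    [[124,-50,44],[19.4,14.6,36.2],0.6],
    [[147,-55,45],[22.1,17.2,41.2],0.6],
    [[170,-59,45],[24.7,19.8,46.2],0.6],
    [[183,-60,44],[26.1,21.2,48.9],0.6]
  ]
}}

```text
clock: 6.32
tool_pos: [0.5573, 0.1066, 0.1119]
orientation: [-179.6, 51.9, -173.3]
force: [-0.3, 0.4, 0.1]
opening: 0.0351
gripper_force: 0.0
```

```bash
python3 - <<'E'
from h import *; from plant import ctrl
w=ctrl.snapshot("wrist");pickle.dump(w,open("w2.pkl","wb"))
o=ctrl.get_obs();print(o["tool_pos"],o["orientation"],o["force"]);go(o,[.6036,.1155,.077],[180,52,-173.5])
crop(w,0,0,512,384,1.55,"pics/w2.png",proj(w,frame(.6436,.1145,-1.5,[[-40,0,77],[-51,0,93]])))
E
```

```text
[0.55682766 0.10623069 0.11072662] [-179.72777787   51.76950079 -173.47975929] [ 1.24387301  0.04763164 -0.33631092]
shift [-2.9  4.2 58.2] turn [-0.3 -0.2  0. ]
```

View pics/w2.png

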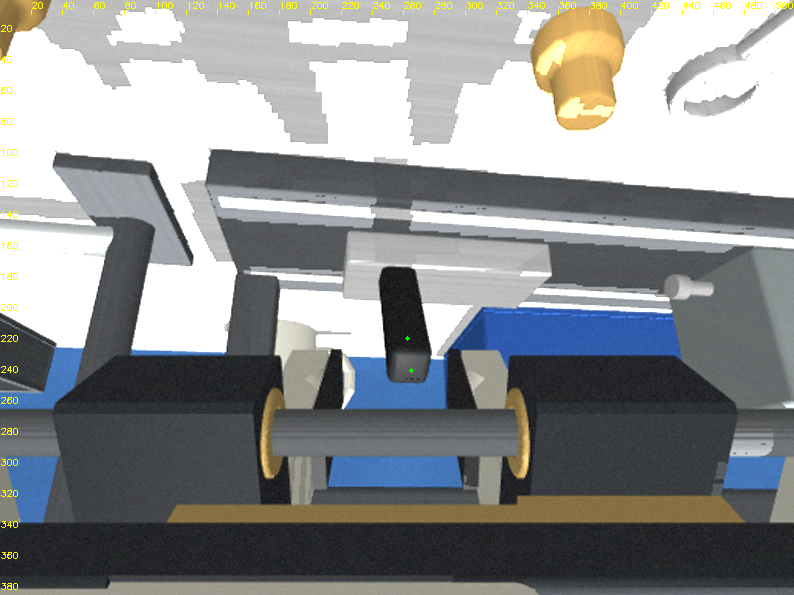

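Wrist view: the grip post (px 263,235) sits between the fingers and the model dots lie on it. The screw tip is at (430,185). Moving in straight.

{"fn": "move_arm", "kwargs": {
  "motion": [
    [[-1,4,0],[-0.3,-0.2,0],0.6],
    [[-1,4,15],[-0.3,-0.2,0],0.6],
    [[-2,4,30],[-0.3,-0.2,0],0.6],
    [[-3,4,45],[-0.3,-0.2,0],0.6],
    [[-3,4,58],[-0.3,-0.2,0],0.6],
    [[-3,4,58],[-0.3,-0.2,0],0.6],
    [[-3,4,58],[-0.3,-0.2,0],0.6]
  ]
}}

```text
clock: 6.95
tool_pos: [0.5995, 0.1177, 0.0764]
orientation: [-179.8, 51.9, -172.9]
force: [0.1, -0.9, 0.5]
opening: 0.0352
gripper_force: 0.0
```

```bash
python3 - <<'E'
from h import *; from plant import ctrl
o=ctrl.get_obs();print(o["tool_pos"],o["orientation"],o["force"],o["joint_pos"].round(1));go(o,[.6036+.0016,.1155+.06,.077],[180,52,-173.5])
w=ld("w2");print(unproj(w,(424,185),.030),unproj(w,(430,185),.030),unproj(w,(355,175),.02+.018))
E
```

```text
[0.5994592  0.11770052 0.07637901] [-179.8476638    51.91896048 -172.8760577 ] [ 0.06140202 -0.85509159  0.47468552] [ -14.3   19.6  -47.  -146.4  -31.    73.9]
shift [-8.4 56.7  9.6] turn [ 0.3 -0.1  0.4]
[0.64682633 0.26149281 0.03      ] [0.64619167 0.26655992 0.03      ] [0.615953   0.18660559 0.038     ]
```

{"fn": "move_arm", "kwargs": {
  "motion": [
    [[-1,10,1],[0,0,0],0.6],
    [[-2,20,2],[0,0,0],0.6],
    [[-3,30,3],[0,0,0],0.6],
    [[-3,40,4],[0,0,0],0.6],
    [[-4,50,6],[0,0,0],0.6],
    [[-5,58,6],[0,0,0],0.6],
    [[-6,64,7],[0,0,0],0.6],
    [[-6,69,8],[0,0,0],0.6],
    [[-6,69,8],[0,0,0],0.6],
    [[-6,69,8],[0,0,0],0.6]
  ]
}}

```text
clock: 7.78
tool_pos: [0.5993, 0.1875, 0.0756]
orientation: [-179.9, 51.8, -173.0]
force: [-0.5, 0.3, -0.4]
opening: 0.0351
gripper_force: 0.0
```

```bash
python3 - <<'E'
from h import *; from plant import ctrl
s=ctrl.snapshot("scene");pickle.dump(s,open("scene1.pkl","wb"))
o=ctrl.get_obs();print(o["tool_pos"],o["orientation"],o["force"],o["joint_pos"].round(1))
R=Ro.from_euler('xyz',o["orientation"],degrees=True);print(R.inv().apply([.026,1,0]).round(3))
E
```

```text
[0.59911991 0.18733053 0.07522961] [-179.92951604   51.74694194 -172.99673574] [ 0.6984895   0.30096133 -0.14812875] [  -5.5   21.7  -51.5 -163.1  -35.5   83.9]
[-0.091  0.99   0.115]
```

{"fn": "move_arm", "kwargs": {
  "motion": [
    [[0,2,0],[0,0,0],0.6],
    [[0,4,1],[0,0,0],0.6],
    [[-1,6,1],[0,0,0],0.6]
  ]
}}

```text
clock: 8.08
tool_pos: [0.5999, 0.1927, 0.0747]
orientation: [-180.0, 51.7, -173.2]
force: [-0.6, -4.8, -0.1]
opening: 0.0349
gripper_force: 2.0
```

```bash
python3 - <<'E'
from h import *; from plant import ctrl
w=ctrl.snapshot("wrist");pickle.dump(w,open("w3.pkl","wb"))
crop(w,0,0,512,384,1.55,"pics/w3.png")
E
```

```text
(no output)
```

View pics/w3.png

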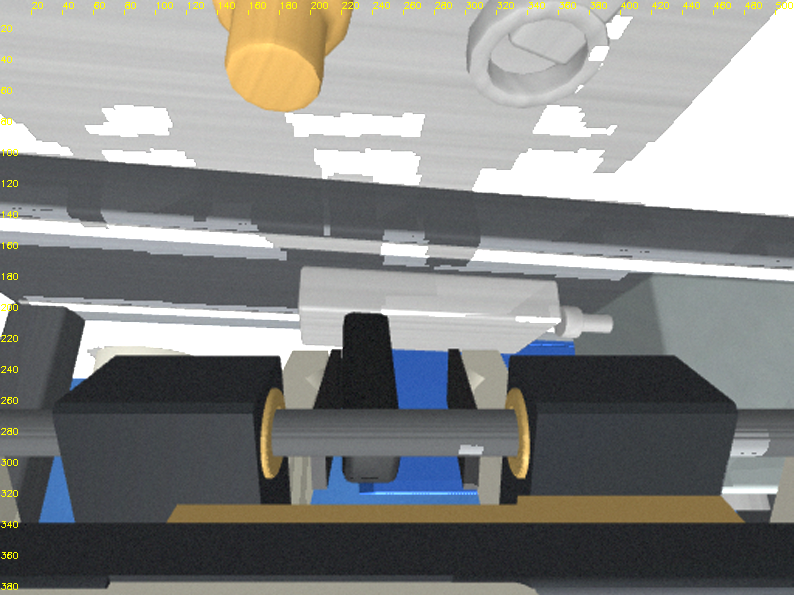

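Wrist view: the bar's end (px ~361,190) is nearly at the screw head (px 362–375), and the −y pad is pushing the post with friction of about 4 N. Creeping on.

{"fn": "move_arm", "kwargs": {
  "motion": [
    [[0,0.5,0],[0,0,0],0.6],
    [[0,1,0],[0,0,0],0.6],
    [[0,1,0],[0,0,0],0.6]
  ]
}}

```text
clock: 8.38
tool_pos: [0.5999, 0.1938, 0.0748]
orientation: [-180.0, 51.7, -173.1]
force: [0.4, -4.4, -2.0]
opening: 0.0351
gripper_force: 1.8
```

{"fn": "move_arm", "kwargs": {
  "motion": [
    [[0,0.5,0],[0,0,0],0.6],
    [[0,1,0],[0,0,0],0.6],
    [[0,1,0],[0,0,0],0.6]
  ]
}}

```text
clock: 8.63
tool_pos: [0.5998, 0.1949, 0.0749]
orientation: [-180.0, 51.7, -173.1]
force: [1.3, -3.6, -3.3]
opening: 0.0348
gripper_force: 1.9
```

{"fn": "move_arm", "kwargs": {
  "motion": [
    [[0,0.5,0],[0,0,0],0.6],
    [[0,1,0],[0,0,0],0.6],
    [[0,1,0],[0,0,0],0.6]
  ]
}}

```text
clock: 8.88
tool_pos: [0.5998, 0.196, 0.0751]
orientation: [-180.0, 51.7, -173.1]
force: [0.9, -3.9, -3.5]
opening: 0.035
gripper_force: 1.9
```

{"fn": "move_arm", "kwargs": {
  "motion": [
    [[0,0.5,0],[0,0,0],0.6],
    [[0,1,0],[0,0,0],0.6],
    [[0,1,0],[0,0,0],0.6]
  ]
}}

```text
clock: 9.13
tool_pos: [0.5998, 0.197, 0.0752]
orientation: [-180.0, 51.7, -173.1]
force: [1.1, -3.7, -3.0]
opening: 0.0351
gripper_force: 1.9
```

{"fn": "move_arm", "kwargs": {
  "motion": [
    [[0,0.5,0],[0,0,0],0.6],
    [[0,1,0],[0,0,0],0.6],
    [[0,1,0],[0,0,0],0.6]
  ]
}}

```text
clock: 9.38
tool_pos: [0.5998, 0.198, 0.0753]
orientation: [-180.0, 51.8, -173.1]
force: [2.8, -3.7, -2.8]
opening: 0.035
gripper_force: 1.9
```

{"fn": "move_arm", "kwargs": {
  "motion": [
    [[0,0.5,0],[0,0,0],0.6],
    [[0,1,0],[0,0,0],0.6],
    [[0,1,0],[0,0,0],0.6]
  ]
}}

```text
clock: 9.63
tool_pos: [0.5997, 0.1989, 0.0754]
orientation: [-180.0, 51.8, -173.1]
force: [3.0, -4.2, -1.2]
opening: 0.035
gripper_force: 2.0
```

```bash
python3 - <<'E'
from h import *; from plant import ctrl
w=ctrl.snapshot("wrist");pickle.dump(w,open("w4.pkl","wb"));s=ctrl.snapshot("scene");pickle.dump(s,open("scene2.pkl","wb"))
a=ld("w3")
crop(a,300,150,430,240,3,"pics/1.png");crop(w,300,150,430,240,3,"pics/2.png");crop(s,270,270,350,350,3,"pics/3.png");crop(ld("scene0"),270,270,350,350,3,"pics/4.png")
i=[cv2.imread(f"pics/{k}.png") for k in(1,2,3,4)]
M=np.zeros((520,790,3),np.uint8);M[:270,:390]=i[0];M[:270,395:785]=i[1];M[275:515,:240]=i[2];M[275:515,395:635]=i[3];cv2.imwrite("pics/m4.png",M)
E
```

```text
(no output)
```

View pics/m4.png

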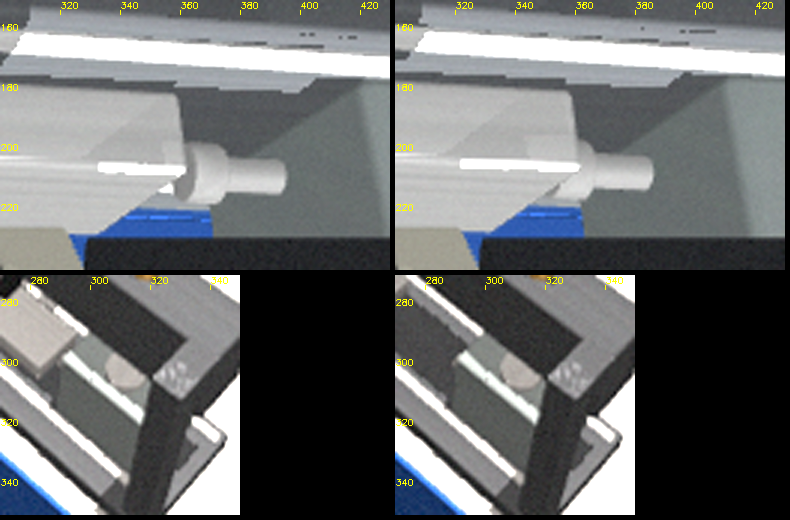

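The bar now overlaps the screw head in view, with the block unmoved. By geometry only a few mm remain.

{"fn": "move_arm", "kwargs": {
  "motion": [
    [[0,0.5,0],[0,0,0],0.6],
    [[0,1,0],[0,0,0],0.6],
    [[0,1,0],[0,0,0],0.6]
  ]
}}

```text
clock: 9.98
tool_pos: [0.5996, 0.1999, 0.0754]
orientation: [-179.9, 51.8, -173.1]
force: [3.6, -3.7, -1.1]
opening: 0.0351
gripper_force: 2.0
```

{"fn": "move_arm", "kwargs": {
  "motion": [
    [[0,0.5,0],[0,0,0],0.6],
    [[0,1,0],[0,0,0],0.6],
    [[0,1,0],[0,0,0],0.6]
  ]
}}

```text
clock: 10.23
tool_pos: [0.5995, 0.2009, 0.0754]
orientation: [-180.0, 51.8, -173.1]
force: [3.8, -4.2, -0.6]
opening: 0.0354
gripper_force: 2.0
```

{"fn": "move_arm", "kwargs": {
  "motion": [
    [[0,0.5,0.2],[0,0,0],0.6],
    [[-0.2,1,0.4],[0,0,0],0.6],
    [[-0.2,1,0.4],[0,0,0],0.6]
  ]
}}

```text
clock: 10.48
tool_pos: [0.5996, 0.202, 0.0753]
orientation: [-179.9, 51.8, -173.1]
force: [2.1, -3.5, 0.3]
opening: 0.035
gripper_force: 2.0
```

{"fn": "move_arm", "kwargs": {
  "motion": [
    [[0,0.5,0.1],[0,0,0],0.6],
    [[-0.1,1,0.2],[0,0,0],0.6],
    [[-0.1,1,0.2],[0,0,0],0.6]
  ]
}}

```text
clock: 10.73
tool_pos: [0.5997, 0.2031, 0.0752]
orientation: [-179.9, 51.8, -173.1]
force: [1.1, -3.0, 1.4]
opening: 0.0351
gripper_force: 2.0
```

{"fn": "move_arm", "kwargs": {
  "motion": [
    [[0,0.5,0.1],[0,0,0],0.6],
    [[-0.1,1,0.2],[0,0,0],0.6],
    [[-0.1,1,0.2],[0,0,0],0.6]
  ]
}}

```text
clock: 10.98
tool_pos: [0.5998, 0.2036, 0.0752]
orientation: [-180.0, 51.7, -173.2]
force: [-0.4, -8.2, 4.1]
opening: 0.0346
gripper_force: 4.0
```

{"fn": "move_arm", "kwargs": {
  "motion": [
    [[0,0.5,0.1],[0,0,0],0.6],
    [[-0.1,1,0.1],[0,0,0],0.6],
    [[-0.1,1,0.1],[0,0,0],0.6]
  ]
}}

```text
clock: 11.23
tool_pos: [0.5999, 0.2039, 0.0752]
orientation: [-180.0, 51.7, -173.3]
force: [-2.3, -13.3, 5.5]
opening: 0.0354
gripper_force: 6.8
```

Force rose to 13 N: about 9 N on the screw plus 4 N friction, so it's firmly home. Backing the pad off and withdrawing.

{"fn": "move_arm", "kwargs": {
  "motion": [
    [[0,-3,0],[0,0,0],0.6],
    [[0,-8,0],[0,0,0],0.6],
    [[0,-8,0],[0,0,0],0.6],
    [[0,-8,-15],[0,0,0],0.6],
    [[0,-8,-30],[0,0,0],0.6],
    [[0,-8,-45],[0,0,0],0.6],
    [[0,-8,-60],[0,0,0],0.6],
    [[0,-8,-60],[0,0,0],0.6]
  ]
}}

```text
clock: 11.9
tool_pos: [0.5518, 0.1918, 0.1132]
orientation: [-179.9, 51.8, -172.9]
force: [0.0, -0.9, 1.3]
opening: 0.0352
gripper_force: 0.0
```

```bash
python3 - <<'E'
from plan import *
from plant import ctrl
o=ctrl.get_obs();q0=o["joint_pos"];print(q0.round(1),o["tool_pos"])
# tag: candidates for tool-down over tag & rail, both flips
for p in([.511,-.228,.30],[.64,-.23,.30],[.511,-.228,.166],[.655,-.14,.206]):
  for yw in(0,90,180,-90):
    for sd in([0,10,-10,0,-73,yw],[-20,10,-10,0,-73,-yw],[-60,0,-10,-178,-100,0]):
      q,c=ik(np.array(p),[180,0,yw],sd)
      if c<1e-6: print(p,yw,q.round(0).astype(int).tolist())
t=ld("top0");s=ld("scene0")
# tag yaw/pos fit to silhouette in top view
im=t["color"].astype(float).mean(2);print(im[158:184:2,328:364:2].astype(int))
E
```

```text
[  -5.    12.5  -54.  -160.6  -29.    80.4] [0.55179131 0.19184592 0.11315013]
[0.511, -0.228, 0.3] 0 [-4, 8, -9, 0, -73, 94]
[0.511, -0.228, 0.3] 0 [-4, 8, -9, 0, -73, 94]
[0.511, -0.228, 0.3] 0 [-4, 8, -9, 0, -73, 94]
[0.511, -0.228, 0.3] 180 [-4, 8, -9, 0, -73, -86]
[0.511, -0.228, 0.3] 180 [-4, 8, -9, 0, -73, -86]
[0.511, -0.228, 0.3] -90 [-4, 8, -9, 0, -73, 4]
[0.511, -0.228, 0.3] -90 [-4, 8, -9, 0, -73, 4]
[0.511, -0.228, 0.3] -90 [-4, 8, -9, 0, -73, 4]
[0.64, -0.23, 0.3] 0 [-3, 20, 6, 0, -77, 93]
[0.64, -0.23, 0.3] 0 [-3, 20, 6, 0, -77, 93]
[0.64, -0.23, 0.3] 0 [-3, 20, 6, 0, -77, 93]
[0.64, -0.23, 0.3] 180 [-3, 20, 6, 0, -77, -87]
[0.64, -0.23, 0.3] 180 [-3, 20, 6, 0, -77, -87]
[0.64, -0.23, 0.3] -90 [-3, 20, 6, 0, -77, 3]
[0.64, -0.23, 0.3] -90 [-3, 20, 6, 0, -77, 3]
[0.64, -0.23, 0.3] -90 [-3, 20, 6, 0, -77, 3]
[0.511, -0.228, 0.166] 0 [-4, 14, -20, 0, -56, 94]
[0.511, -0.228, 0.166] 0 [-4, 14, -20, 0, -56, 94]
[0.511, -0.228, 0.166] 0 [-4, 14, -20, 0, -56, 94]
[0.511, -0.228, 0.166] 180 [-4, 14, -20, 0, -56, -86]
[0.511, -0.228, 0.166] 180 [-4, 14, -20, 0, -56, -86]
[0.511
[... 821 characters left out ...]
148 167 161 151 149 146]
 [143 138 158 167 166 143 153 167 168 165 125  76 150 167 165 167 165 150]
 [140 136 154 165 163 156 158 168 168 165 115  77 145 160 162 168 166 144]
 [141 131 152 154 127 141 160 166 167 164 111  64  91 116 154 167 166 142]
 [140 135 155 157 111 100 131 134 143 150 126  94  96 130 160 167 165 143]
 [141 141 159 153  95  60  61  64  74  83  85  78  83 112 125 134 140 144]
 [142 142 149 104  59  52  54  53  53  53  52  54  54  57  63  84 121 140]
 [140 127 103  60  54  53  54  53  54  54  52  54  54  61  94 127 138 139]
 [139 115  95  82  69  64  67  69  60  58  54  56  66  96 131 138 139 140]
 [140 134 131 121 110 111 118 117 101  86  85  95 113 132 138 139 139 139]]
```

```bash
python3 - <<'E'
from plan import *
from plant import ctrl
q0=ctrl.get_obs()["joint_pos"]
qt,c=ik(np.array([.49,-.225,.36]),[180,0,-93],[-4,8,-9,0,-73,4]);print(qt.round(1),c)
V=[q0,[10,-18,-35,-70,-40,45],[5,-5,-20,-20,-65,25],qt]
for a,b in zip(V[:-1],V[1:]):
  for k in np.linspace(0,1,5)[:-1]:
    P,R=fk(np.array(a)+(np.array(b)-a)*k);print(P.round(3).tolist(),R.apply([0,0,1]).round(2).tolist(),R.apply([0,1,0]).round(2).tolist())
rows(V)
E
```

```text
[ -3.8   4.5  -5.4   0.  -80.2   0.8] 7.823040300702316e-25
[0.551, 0.192, 0.113] [0.78, 0.09, -0.62] [-0.12, 0.99, -0.0]
[0.517, 0.258, 0.182] [0.82, 0.34, -0.46] [-0.43, 0.89, -0.12]
[0.468, 0.287, 0.229] [0.75, 0.55, -0.37] [-0.65, 0.69, -0.31]
[0.429, 0.274, 0.264] [0.64, 0.68, -0.37] [-0.75, 0.43, -0.51]
[0.412, 0.226, 0.307] [0.55, 0.71, -0.43] [-0.72, 0.14, -0.68]
[0.422, 0.182, 0.289] [0.45, 0.69, -0.57] [-0.77, -0.02, -0.64]
[0.431, 0.123, 0.276] [0.35, 0.61, -0.71] [-0.82, -0.16, -0.55]
[0.441, 0.051, 0.271] [0.26, 0.49, -0.83] [-0.86, -0.28, -0.43]
[0.451, -0.03, 0.28] [0.16, 0.33, -0.93] [-0.9, -0.35, -0.27]
[0.465, -0.076, 0.296] [0.13, 0.25, -0.96] [-0.94, -0.27, -0.19]
[0.477, -0.125, 0.315] [0.09, 0.17, -0.98] [-0.98, -0.18, -0.12]
[0.485, -0.174, 0.336] [0.05, 0.08, -1.0] [-1.0, -0.07, -0.05]
[[[-14,21,-15],[-3.3,-3.3,-4.0]],[[-25,40,-32],[-6.5,-6.4,-8.1]],[[-33,58,-49],[-9.7,-9.5,-12.5]],[[-39,73,-67],[-12.8,-12.4,-17.0]],[[-44,86,-86],[-15.9,-15.1,-21.7]],[[-46,96,-104],[-18.9,-17.6,-26.5]],[[-47,103,-123],[-21.7,-19.9,-31.7]],[[-48,106,-140],[-24.2,-22.0,-36.9]],[
[... 152 characters left out ...]
-2.5,-0.8,-5.6]],[[-8,-10,-34],[-4.8,-1.1,-11.4]],[[-10,-21,-54],[-6.8,-1.0,-17.3]],[[-3,-36,-71],[-10.1,0.3,-22.5]],[[22,-49,-81],[-15.3,2.9,-24.9]],[[48,-63,-95],[-20.3,6.1,-26.9]],[[73,-80,-111],[-25.0,9.7,-28.5]],[[97,-98,-130],[-29.3,13.4,-29.6]],[[118,-118,-149],[-33.0,17.3,-30.4]],[[138,-138,-169],[-36.5,21.4,-31.0]]] END [0.444 0.022 0.273] [5.8, -7.1, -22.4, -27.9, -61.1, 28.2]
[[[30,5,-18],[-4.1,3.2,0.1]],[[58,6,-37],[-7.3,6.1,2.0]],[[85,3,-59],[-9.5,8.9,5.9]],[[111,1,-81],[-11.5,11.7,9.9]],[[137,1,-105],[-13.4,14.7,14.0]],[[161,1,-129],[-15.1,17.8,18.2]],[[185,2,-154],[-16.6,21.0,22.4]],[[202,3,-174],[-17.7,23.4,25.6]]] END [ 0.49  -0.225  0.36 ] [-3.8, 4.5, -5.4, 0.0, -80.2, 0.8]
```

{"fn": "move_arm", "kwargs": {
  "motion": [
    [[-14,21,-15],[-3.3,-3.3,-4.0],0.6],
    [[-25,40,-32],[-6.5,-6.4,-8.1],0.6],
    [[-33,58,-49],[-9.7,-9.5,-12.5],0.6],
    [[-39,73,-67],[-12.8,-12.4,-17.0],0.6],
    [[-44,86,-86],[-15.9,-15.1,-21.7],0.6],
    [[-46,96,-104],[-18.9,-17.6,-26.5],0.6],
    [[-47,103,-123],[-21.7,-19.9,-31.7],0.6],
    [[-48,106,-140],[-24.2,-22.0,-36.9],0.6],
    [[-48,105,-157],[-26.5,-23.8,-42.4],0.6],
    [[-49,101,-172],[-28.5,-25.3,-48.1],0.6]
  ]
}}

```text
clock: 12.73
tool_pos: [0.4367, 0.2794, 0.2567]
orientation: [-127.5, 53.5, -76.4]
force: [-0.2, -0.1, -0.2]
opening: 0.035
gripper_force: 0.0
```

{"fn": "move_arm", "kwargs": {
  "motion": [
    [[-5,-3,-16],[-2.5,-0.8,-5.6],0.4],
    [[-8,-10,-34],[-4.8,-1.1,-11.4],0.4],
    [[-10,-21,-54],[-6.8,-1.0,-17.3],0.4],
    [[-3,-36,-71],[-10.1,0.3,-22.5],0.4],
    [[22,-49,-81],[-15.3,2.9,-24.9],0.4],
    [[48,-63,-95],[-20.3,6.1,-26.9],0.4],
    [[73,-80,-111],[-25.0,9.7,-28.5],0.4],
    [[97,-98,-130],[-29.3,13.4,-29.6],0.4],
    [[118,-118,-149],[-33.0,17.3,-30.4],0.4],
    [[138,-138,-169],[-36.5,21.4,-31.0],0.4]
  ]
}}

```text
clock: 13.57
tool_pos: [0.4471, 0.0201, 0.2712]
orientation: [-157.2, 18.1, -63.2]
force: [-0.8, -0.1, -0.9]
opening: 0.0527
gripper_force: 0.0
```

```bash
python3 - <<'E'
from plan import *
from plant import ctrl
o=ctrl.get_obs();print(o["joint_pos"].round(1))
go(o,[.49,-.225,.36],[180,0,-93])
E
```

```text
[  5.6  -6.5 -22.1 -27.7 -61.1  28.3]
shift [ 198.8    5.5 -174. ] turn [-17.4  23.2  25.6]
```

{"fn": "move_arm", "kwargs": {
  "motion": [
    [[30,5,-18],[-4.1,3.2,0.1],0.4],
    [[58,6,-37],[-7.3,6.1,2.0],0.4],
    [[85,3,-59],[-9.5,8.9,5.9],0.4],
    [[111,1,-81],[-11.5,11.7,9.9],0.4],
    [[137,1,-105],[-13.4,14.7,14.0],0.4],
    [[161,2,-129],[-15.1,17.8,18.2],0.4],
    [[185,4,-154],[-16.6,21.0,22.4],0.4],
    [[199,5,-174],[-17.4,23.2,25.6],0.4],
    [[199,5,-174],[-17.4,23.2,25.6],0.4],
    [[199,5,-174],[-17.4,23.2,25.6],0.4]
  ]
}}

```text
clock: 14.4
tool_pos: [0.49, -0.2236, 0.3585]
orientation: [-179.9, 0.4, -93.0]
force: [-0.4, 0.7, -0.9]
opening: 0.0527
gripper_force: 0.0
```

```bash
python3 - <<'E'
from h import *; from plant import ctrl
w=ctrl.snapshot("wrist");pickle.dump(w,open("w5.pkl","wb"))
o=ctrl.get_obs();print(o["tool_pos"],o["orientation"]);print(w["cam_to_world"].round(3).tolist())
P=proj(w,frame(.511,-.226,0,[[-12,-7,184],[12,-7,184],[12,7,184],[-12,7,184],[-14,-30,142],[14,-30,142],[14,30,142],[-14,30,142],[45,-30,6],[45,30,6]]));print(P.round(0).tolist())
g=cv2.cvtColor(w["color"],cv2.COLOR_BGR2GRAY)
u,v=P.mean(0).astype(int);x0,x1,y0,y1=max(0,u-110),min(512,u+110),max(0,v-100),min(384,v+100);print(x0,y0)
sm=cv2.resize(g[y0:y1,x0:x1],None,fx=.25,fy=.2,interpolation=cv2.INTER_AREA)
for k,row in enumerate(sm): print("%3d "%(y0+5*k)+"".join("%X"%(p//16) for p in row))
E
```

```text
[ 0.48965063 -0.22313697  0.35829855] [-179.93726318    0.38882166  -92.97347149]
[[-0.999, -0.05, -0.017, 0.485], [0.052, -0.956, -0.29, -0.303], [-0.002, -0.29, 0.957, 0.496], [0.0, 0.0, 0.0, 1.0]]
[[245.0, 162.0], [220.0, 163.0], [221.0, 177.0], [246.0, 176.0], [246.0, 132.0], [220.0, 134.0], [225.0, 187.0], [250.0, 186.0], [208.0, 122.0], [212.0, 162.0]]
119 60
 60 878879E867777777CDDDDD977777777777CDDDDDDDDDDDDDDDDDDDD
 65 CDDDC8E99DDDDDDDDDDDD97777777777777CDDDDDDDDDDDDDDDDDDD
 70 CDDDC8D98DDDDDDDDDDDA777777777777778CDDDDDDDDDDDDDDDDDD
 75 CDDDD8EA6DDDDDDDDDDD77777777777777779DDDDDDDDDDDDDDDDDD
 80 CDDDD8DB7DDDDDCCCBDC77777777777777777ADDDDDBABCCDDDDDDD
 85 DDDDD9CC7DDDDC87778D777777777777777778888AB7777ADDDDDDD
 90 DDDDD9BC7CDDDD777779777777777777777777777787777ADDDDDDD
 95 DDDDDAAD7BDDDD777777777777777777777777777777777ADDDDDDD
100 DDDDDBBD7ADDDD877777777777777777777777777A87777ADDDDDCD
105 DDDDDBAE8BDDDD977777777777777777777777777A87777BCDDDDCD
110 DDDDDC8E8ADDDDA77777777888888888877777777B87777BCDDDDCD
115 DDDDDD8D99DDDD977777777799998999967777777B7777777CDDDCD
120 DDDDDD8E
[... 967 characters left out ...]
DDDDDD8777777777777777777777777777777777
205 DDDDDDDD8D8ADDDDDDDDD7777777777777777777777777777777777
210 DDDDDDD77E98DDDDDDDDD8777777777777777777777777777777777
215 DDDDDDD98968DDDDDDDDD9777777777777777777777777777777777
220 CDDDDDDD9878DDDDDDDDD8777777777777777777777777777777777
225 ACBBCBBCABB8B666666317777777777777777777777777612555555
230 11111111ABC76555553007777777777777777777777777501355555
235 111111019AD65555551005777777777777777777777777500145555
240 1111100088855555530005777777777777778889ABBBBA600035555
245 111100007555555651000577777777777777DDDDDDDDDC600015555
250 111002322555555530000687777777777778DDDDDDDDDD700013555
255 1100243335555554100006DDDCBBBBBAACDDDDDDDDDDDD600001455
```

```bash
cat > tagfit.py <<'E'
from h import *
from scipy.ndimage import map_coordinates
def seg(a,b,n=20): return [np.array(a)+(np.array(b)-a)*k for k in np.linspace(0,1,n)]
def rect(x,y,z): 
    c=[(x[0],y[0],z),(x[1],y[0],z),(x[1],y[1],z),(x[0],y[1],z)]
    return sum([seg(c[i],c[(i+1)%4]) for i in range(4)],[])
def model(): return np.array(rect((-12,12),(-7,7),184)*2+rect((-14,14),(-30,30),142)+seg((45,-30,6),(45,30,6)))
def grad(s,sg):
    L=cv2.cvtColor(s["color"],cv2.COLOR_BGR2GRAY).astype(np.float32); L=np.log(L+10)
    L=cv2.GaussianBlur(L,(0,0),sg); gx=cv2.Sobel(L,5,1,0);gy=cv2.Sobel(L,5,0,1); m=np.hypot(gx,gy); return np.minimum(m,np.percentile(m,90))/np.percentile(m,90)
def score(p,ims,M,z=0):
    W=frame(*p,M,z=z);t=0
    for s,g in ims:
        q=proj(s,W);t+=map_coordinates(g,[q[:,1],q[:,0]],order=1,mode='nearest').mean()
    return t
E
python3 - <<'E'
from tagfit import *
I={n:(ld(n),grad(ld(n),1.)) for n in("w5","top0","scene0")}
M=model()
for sel in(["w5"],["top0","scene0"],["w5","top0","scene0"]):
    ims=[I[k] for k in sel];R=[]
    for x in np.arange(.49,.53,.002):
        for y in np.arange(-.255,-.205,.002):
            for yaw in range(-40,41,4): R.append((score((x,y,yaw),ims,M),x,y,yaw))
    R.sort(reverse=True);print(sel,[tuple(np.round(r,3).tolist()) for r in R[:6]])
g=cv2.cvtColor(ld("w5")["color"],cv2.COLOR_BGR2GRAY)
for v in range(104,190,2): print(v," ".join("%3d"%g[v,u] for u in range(205,262,3)))
E
```

```text
['w5'] [(0.441, 0.492, -0.237, -4.0), (0.439, 0.492, -0.243, -4.0), (0.435, 0.492, -0.235, -8.0), (0.431, 0.492, -0.237, -8.0), (0.429, 0.492, -0.243, -8.0), (0.425, 0.504, -0.237, -8.0)]
['top0', 'scene0'] [(1.418, 0.498, -0.221, -40.0), (1.414, 0.498, -0.219, -40.0), (1.413, 0.496, -0.221, -40.0), (1.409, 0.498, -0.221, -36.0), (1.408, 0.496, -0.219, -40.0), (1.408, 0.5, -0.219, -40.0)]
['w5', 'top0', 'scene0'] [(1.694, 0.506, -0.227, -8.0), (1.69, 0.494, -0.225, 0.0), (1.686, 0.494, -0.225, -4.0), (1.686, 0.506, -0.227, -4.0), (1.681, 0.494, -0.227, 4.0), (1.672, 0.494, -0.227, 0.0)]
104 119 118 123 119 121 120 116 119 116 118 120 119 118 114 120 116 114 116 118
106 118 119 122 116 122 121 119 121 116 119 117 119 118 114 121 115 115 115 117
108 118 118 125 117 121 122 119 121 115 119 118 120 119 116 119 118 115 118 117
110 114 115 125 112  98  99 106 120 118 119 117 118 120 119 116 118 116 120 118
112 117 115 123 154 146 145 148 147 151 149 151 128 122 105  89 107 117 118 118
114 117 118 122 161 143 144 148 148 150 148 146 151 148 151 150 151  84 118 119
116 119 118 122 141 144 14
[... 2233 characters left out ...]
 118 114 118 143 140 145 140 145 142 143 145 130 118 118 124
174 118 117 119 118 118 113 119 145 139 146 139 144 141 143 146 117 120 120 125
176 117 116 118 117 116 113 121  94 113 111 113 159 142 146 145 107 120 117 122
178 119 115 120 117 116 112 120 119 119 119 113 115 117 117 117 117 121 117 123
180 118 116 117 116 116 112 121 118 116 118 114 116 119 119 116 118 121 119 121
182 115 113 118 118 116 111 120 119 117 118 115 116 120 120 118 118 120 118 121
184 114 116 118 117 115 114 119 120 119 117 117 116 119 120 118 118 121 117 122
186 117 117 116 116 117 113 120 120 115 121 116 117 118 120 118 119 120 117 119
188 114 116 117 116 115 116 118 119 116 117 117 118 116 122 117 118 119 119 120
```

```bash
python3 - <<'E'
from tagfit import *; from plant import ctrl
w=ld("w5")
for T in((.505,-.237,-8),(.507,-.239,-8)):
  print(T,proj(w,frame(*T,[[-12,-7,184],[12,-7,184],[12,7,184],[-12,7,184],[-14,-30,142],[14,-30,142],[14,30,142],[-14,30,142],[45,-30,6],[45,30,6]])).round(0).astype(int).tolist())
o=ctrl.get_obs();go(o,[.505,-.237,.166],[180,0,-98])
E
```

```text
(0.505, -0.237, -8) [[251, 152], [226, 150], [225, 164], [250, 167], [255, 124], [229, 121], [225, 176], [251, 178], [215, 110], [212, 151]]
(0.507, -0.239, -8) [[249, 150], [224, 148], [223, 163], [248, 165], [253, 122], [227, 119], [223, 174], [249, 176], [213, 108], [211, 149]]
shift [ 14.4 -15.8 192.2] turn [-0.   0.4  5. ]
```

{"fn": "move_arm", "kwargs": {
  "motion": [
    [[14,-16,30],[0,0.3,5],0.35],
    [[14,-16,60],[0,0.3,5],0.35],
    [[14,-16,90],[0,0.3,5],0.35],
    [[14,-16,115],[0,0.3,5],0.35],
    [[14,-16,140],[0,0.3,5],0.35],
    [[14,-16,160],[0,0.3,5],0.35],
    [[14,-16,180],[0,0.3,5],0.35],
    [[14,-16,192],[0,0.3,5],0.35],
    [[14,-16,192],[0,0.3,5],0.35],
    [[14,-16,192],[0,0.3,5],0.35]
  ]
}}

```text
clock: 15.28
tool_pos: [0.505, -0.237, 0.1671]
orientation: [-179.9, 0.0, -98.0]
force: [0.7, -0.8, -0.5]
opening: 0.0569
gripper_force: 0.0
```

```bash
python3 - <<'E'
from h import *; from plant import ctrl
o=ctrl.get_obs();print(o["force"]);go(o,[.505,-.237,.166],[180,0,-98])
E
```

```text
[ 0.73842463 -0.83965376 -0.54654426]
shift [-0.   0.   1.1] turn [-0.1  0.   0. ]
```

{"fn": "move_arm", "kwargs": {
  "motion": [
    [[0,0,1],[0,0,0],0.6],
    [[0,0,1],[0,0,0],0.7],
    [[0,0,1],[0,0,0],0.8],
    [[0,0,1],[0,0,0],0.9],
    [[0,0,1],[0,0,0],1],
    [[0,0,1],[0,0,0],1],
    [[0,0,1],[0,0,0],1]
  ]
}}

```text
clock: 15.87
tool_pos: [0.5059, -0.2379, 0.1671]
orientation: [-179.8, -0.0, -98.0]
force: [0.1, 0.1, 3.6]
opening: 0.0239
gripper_force: 30.0
```

{"fn": "move_arm", "kwargs": {
  "motion": [
    [[0,0,-8],[0,0,0],1],
    [[0,0,-20],[0,0,0],1],
    [[0,0,-35],[0,0,0],1],
    [[0,0,-50],[0,0,0],1],
    [[0,0,-65],[0,0,0],1],
    [[0,0,-80],[0,0,0],1],
    [[0,0,-90],[0,0,0],1],
    [[0,0,-90],[0,0,0],1],
    [[0,0,-90],[0,0,0],1]
  ]
}}

```text
clock: 16.62
tool_pos: [0.5054, -0.2376, 0.2567]
orientation: [-179.8, 0.0, -98.1]
force: [0.4, 0.3, -3.2]
opening: 0.0241
gripper_force: 30.0
```

```bash
python3 - <<'E'
from tagfit import *; from plant import ctrl
w=ctrl.snapshot("wrist");s=ctrl.snapshot("scene");t=ctrl.snapshot("top");[pickle.dump(a,open(n+".pkl","wb")) for a,n in((w,"w6"),(s,"scene3"),(t,"top3"))]
o=ctrl.get_obs();print(o["tool_pos"],o["orientation"],o["force"],o["moment"],o["opening"])
# rail refine: edge-fit tube silhouette in top0/scene0
def tube(s): return np.array([(dx,y,170+dz) for y in np.linspace(-155,60,60) for dx,dz in s])
best=[]
for n,sd in(("top0",((-6,0),(6,0))),("scene0",((-4.2,4.2),(4.2,-4.2)))):
    g=[(ld(n),grad(ld(n),.8))];M=tube(sd)
    R=sorted(((score((x,-.19,yw),g,M),x,yw) for x in np.arange(.63,.66,.001) for yw in np.arange(-6,0,.25)),reverse=True)[:4];print(n,np.round(R,4).tolist())
E
```

```text
[ 0.50484878 -0.23757565  0.25550519] [-1.79942731e+02  2.11949218e-02 -9.80620139e+01] [ 0.0034618  -0.03119863 -2.53240593] [ 0.10328659 -0.06584521 -0.01697146] 0.02412141196847627
top0 [[0.4418, 0.637, -3.75], [0.4404, 0.637, -4.0], [0.44, 0.637, -3.5], [0.439, 0.636, -3.25]]
scene0 [[0.506, 0.649, -2.0], [0.5049, 0.649, -2.25], [0.5042, 0.649, -1.75], [0.5022, 0.649, -2.5]]
```

```bash
python3 - <<'E'
from h import *
for n in("w5","w6"):
  w=ld(n);g=cv2.cvtColor(w["color"],cv2.COLOR_BGR2GRAY);print(n,w["cam_to_world"][:3,3].round(3))
  for x in(.637,.643,.649):print(x,proj(w,frame(x,-.19,-3.3,[[0,s,170] for s in(-100,-50,0,50)])).round(0).tolist(),"low",proj(w,frame(x,-.19,-3.3,[[0,0,18],[0,-50,18]])).round(0).tolist())
  for v in(100,150,200): print(v,g[v,0:200:2].tolist())
t=ld("top0");g=cv2.cvtColor(t["color"],cv2.COLOR_BGR2GRAY)
for u in(320,345,370): print(u,[(v,int(g[v,u])) for v in range(104,137)])
for x in(.637,.643,.649):print(x,proj(t,frame(x,-.19,-3.3,[[0,s,170] for s in(40,-20,-80)])).round(1).tolist(),proj(t,frame(x,-.19,-3.3,[[0,s,18] for s in(40,-20,-80)])).round(1).tolist())
E
```

```text
w5 [ 0.485 -0.303  0.496]
0.637 [[104.0, 108.0], [110.0, 159.0], [116.0, 206.0], [121.0, 249.0]] low [[157.0, 171.0], [154.0, 137.0]]
0.643 [[98.0, 109.0], [104.0, 160.0], [110.0, 206.0], [116.0, 249.0]] low [[153.0, 171.0], [150.0, 137.0]]
0.649 [[92.0, 109.0], [98.0, 160.0], [105.0, 207.0], [110.0, 250.0]] low [[149.0, 171.0], [146.0, 137.0]]
100 [200, 199, 66, 68, 64, 62, 59, 59, 86, 88, 91, 81, 31, 22, 29, 25, 25, 26, 28, 30, 26, 28, 54, 130, 218, 211, 208, 211, 212, 207, 209, 215, 210, 210, 214, 208, 216, 207, 206, 211, 209, 217, 215, 215, 212, 186, 228, 241, 240, 221, 183, 126, 173, 213, 211, 213, 215, 215, 213, 217, 218, 206, 206, 215, 211, 212, 219, 209, 214, 215, 212, 119, 142, 241, 230, 191, 117, 118, 121, 211, 212, 213, 217, 215, 207, 215, 217, 217, 118, 116, 122, 121, 121, 118, 118, 119, 117, 120, 115, 121]
150 [90, 91, 92, 89, 89, 90, 89, 94, 93, 89, 94, 92, 88, 92, 91, 92, 80, 91, 26, 30, 28, 29, 29, 28, 27, 26, 27, 31, 29, 217, 212, 207, 215, 204, 207, 211, 210, 211, 205, 210, 208, 218, 210, 201, 209, 214, 213, 217, 211, 219, 237, 240, 228, 192, 134, 143, 217, 207, 211
[... 3348 characters left out ...]
143), (105, 142), (106, 142), (107, 141), (108, 141), (109, 141), (110, 140), (111, 140), (112, 137), (113, 134), (114, 138), (115, 150), (116, 154), (117, 144), (118, 125), (119, 122), (120, 132), (121, 136), (122, 137), (123, 138), (124, 140), (125, 139), (126, 140), (127, 139), (128, 137), (129, 127), (130, 119), (131, 127), (132, 146), (133, 148), (134, 130), (135, 102), (136, 92)]
0.637 [[317.2, 117.0], [340.2, 117.9], [363.3, 118.8]] [[310.5, 132.6], [330.7, 133.4], [351.0, 134.3]]
0.643 [[317.1, 114.7], [340.1, 115.6], [363.2, 116.5]] [[310.4, 130.7], [330.6, 131.5], [350.9, 132.3]]
0.649 [[317.0, 112.5], [340.0, 113.4], [363.0, 114.3]] [[310.3, 128.7], [330.6, 129.5], [350.8, 130.3]]
```

```bash
python3 - <<'E'
from h import *; from plant import ctrl
o=ctrl.get_obs();go(o,[.6405,-.225,.2575],[180,0,-93.3])
E
```

```text
shift [ -31.5 -132.5   -1.9] turn [-0.1  0.  -4.8]
```

{"fn": "move_arm", "kwargs": {
  "motion": [
    [[-4,-16,-2],[0,0,-1],1],
    [[-8,-33,-2],[0,0,-2],1],
    [[-12,-50,-2],[0,0,-3],1],
    [[-16,-68,-2],[0,0,-4],1],
    [[-20,-85,-2],[0,0,-4.8],1],
    [[-24,-102,-2],[0,0,-4.8],1],
    [[-28,-120,-2],[0,0,-4.8],1],
    [[-31.5,-132.5,-2],[0,0,-4.8],1],
    [[-31.5,-132.5,-2],[0,0,-4.8],1],
    [[-31.5,-132.5,-2],[0,0,-4.8],1]
  ]
}}

```text
clock: 17.6
tool_pos: [0.641, -0.2248, 0.2571]
orientation: [180.0, 0.0, -93.2]
force: [0.0, -1.2, -2.6]
opening: 0.0239
gripper_force: 30.0
```

```bash
python3 - <<'E'
from h import *; from plant import ctrl
w=ctrl.snapshot("wrist");pickle.dump(w,open("w7.pkl","wb"));s=ctrl.snapshot("scene");pickle.dump(s,open("scene4.pkl","wb"))
o=ctrl.get_obs();print(o["tool_pos"],o["orientation"],o["force"],o["moment"],o["opening"]);go(o,[.6405,-.225,.2075],[180,0,-93.3])
g=cv2.cvtColor(w["color"],cv2.COLOR_BGR2GRAY)
for x in(.637,.6425,.648):print(x,proj(w,frame(x,-.19,-3.3,[[0,s,170] for s in(-140,-120,-100,-80,50)])).round(0).tolist())
for v in range(60,384,36): print(v,g[v,150:330:3].tolist())
E
```

```text
[ 0.6403914  -0.22511586  0.25816903] [-1.79928911e+02 -1.32898046e-03 -9.32585217e+01] [-0.11097293 -0.25965984 -2.41746841] [ 0.0404358  -0.09382181  0.0409065 ] 0.02367785902529206
shift [-0.1 -0.  50.7] turn [-0.1 -0.   0. ]
0.637 [[264.0, 43.0], [264.0, 77.0], [263.0, 108.0], [263.0, 139.0], [262.0, 303.0]]
0.6425 [[255.0, 44.0], [255.0, 77.0], [255.0, 109.0], [255.0, 139.0], [255.0, 303.0]]
0.648 [[246.0, 44.0], [247.0, 78.0], [247.0, 109.0], [247.0, 139.0], [248.0, 303.0]]
60 [237, 234, 236, 238, 240, 239, 238, 239, 234, 239, 234, 237, 239, 237, 234, 237, 234, 239, 237, 236, 237, 137, 136, 136, 134, 137, 140, 134, 143, 135, 135, 139, 184, 238, 252, 252, 247, 222, 234, 231, 236, 233, 236, 235, 236, 235, 234, 233, 236, 237, 235, 234, 232, 236, 237, 237, 235, 235, 235, 239]
96 [235, 236, 234, 229, 137, 140, 142, 143, 136, 138, 138, 235, 237, 139, 136, 136, 137, 138, 140, 138, 138, 142, 136, 139, 136, 136, 139, 146, 137, 142, 138, 136, 113, 145, 163, 173, 154, 133, 142, 135, 139, 139, 138, 146, 137, 237, 234, 241, 239, 236, 239, 149, 136, 137, 141, 140, 140, 136, 150, 240]
132 [23
[... 1220 characters left out ...]
9, 19, 128, 78, 74, 73, 73, 73, 72, 75, 72, 74, 74, 78, 73, 74, 78, 75, 75, 75, 74, 74, 74, 74, 75, 73, 76, 74, 74, 74, 74, 76, 74, 75, 74, 74, 74, 73, 74, 71, 70, 74, 64, 103, 71, 18, 41, 36]
312 [40, 32, 37, 37, 36, 40, 39, 35, 38, 40, 39, 37, 36, 34, 23, 19, 17, 21, 24, 83, 87, 84, 37, 37, 39, 65, 108, 107, 109, 106, 108, 106, 108, 133, 157, 161, 149, 117, 108, 109, 107, 106, 106, 106, 105, 38, 38, 39, 63, 78, 77, 82, 9, 20, 19, 18, 23, 36, 34, 35]
348 [23, 21, 25, 25, 21, 25, 22, 25, 26, 24, 28, 24, 18, 24, 24, 25, 18, 23, 23, 19, 27, 21, 20, 26, 24, 23, 21, 22, 28, 25, 25, 20, 22, 22, 25, 25, 26, 22, 28, 21, 23, 25, 27, 25, 25, 21, 25, 25, 24, 23, 23, 23, 26, 21, 22, 24, 25, 27, 26, 19]
```

Numbers from the wrist image: tube centre at u≈254, i.e. x≈0.643, so the channel is within about 1 mm. Lowering with a 1 mm correction.

{"fn": "move_arm", "kwargs": {
  "motion": [
    [[0,-1,6],[0,0,0],1],
    [[0,-1,12],[0,0,0],1],
    [[0,-1,18],[0,0,0],1],
    [[0,-1,24],[0,0,0],1],
    [[0,-1,30],[0,0,0],1],
    [[0,-1,35],[0,0,0],1],
    [[0,-1,35],[0,0,0],1]
  ]
}}

```text
clock: 18.28
tool_pos: [0.6415, -0.225, 0.2225]
orientation: [-180.0, 0.0, -93.3]
force: [-1.4, -0.6, -3.3]
opening: 0.0236
gripper_force: 30.0
```

{"fn": "move_arm", "kwargs": {
  "motion": [
    [[0,0,4],[0,0,0],1],
    [[0,0,8],[0,0,0],1],
    [[0,0,12],[0,0,0],1],
    [[0,0,12],[0,0,0],1]
  ]
}}

```text
clock: 18.62
tool_pos: [0.6418, -0.2251, 0.2111]
orientation: [-179.9, 0.0, -93.3]
force: [-0.7, 0.3, -2.3]
opening: 0.0236
gripper_force: 30.0
```

{"fn": "move_arm", "kwargs": {
  "motion": [
    [[0,0,1.5],[0,0,0],1],
    [[0,0,3],[0,0,0],1],
    [[0,0,3],[0,0,0],1]
  ]
}}

```text
clock: 18.87
tool_pos: [0.6422, -0.2252, 0.2089]
orientation: [-179.8, -0.0, -93.2]
force: [-1.4, -0.2, -2.2]
opening: 0.0237
gripper_force: 30.0
```

{"fn": "move_arm", "kwargs": {
  "motion": [
    [[0,0,1],[0,0,0],1],
    [[0,0,1],[0,0,0],1],
    [[0,0,1],[0,0,0],1]
  ]
}}

```text
clock: 19.12
tool_pos: [0.6422, -0.2252, 0.2082]
orientation: [-179.8, -0.0, -93.2]
force: [1.4, 0.3, -3.1]
opening: 0.0234
gripper_force: 30.0
```

{"fn": "move_arm", "kwargs": {
  "motion": [
    [[0,0,1],[0,0,0],1],
    [[0,0,1],[0,0,0],1],
    [[0,0,1],[0,0,0],1]
  ]
}}

```text
clock: 19.37
tool_pos: [0.6422, -0.2252, 0.2071]
orientation: [-179.8, -0.0, -93.3]
force: [-0.7, 0.1, -3.4]
opening: 0.0238
gripper_force: 30.0
```

{"fn": "move_arm", "kwargs": {
  "motion": [
    [[0,0,1],[0,0,0],1],
    [[0,0,1],[0,0,0],1],
    [[0,0,1],[0,0,0],1]
  ]
}}

```text
clock: 19.62
tool_pos: [0.6423, -0.2252, 0.2071]
orientation: [-179.8, -0.0, -93.2]
force: [-3.3, 1.9, 4.5]
opening: 0.0236
gripper_force: 30.0
```

{"fn": "move_arm", "kwargs": {
  "motion": [
    [[0,0,0.7],[0,0,0],1],
    [[0,0,0.7],[0,0,0],1],
    [[0,0,0.7],[0,0,0],1]
  ]
}}

```text
clock: 19.87
tool_pos: [0.6423, -0.2252, 0.207]
orientation: [-179.8, -0.0, -93.2]
force: [-3.5, 2.6, 8.9]
opening: 0.0238
gripper_force: 30.0
```

Hook rests on the tube (z 0.207 as expected). Easing the load and sliding along the rail.

{"fn": "move_arm", "kwargs": {
  "motion": [
    [[0,0,-1.2],[0,0,0],1],
    [[-5,0,-1.2],[0,0,0],1],
    [[-14,0,-1.2],[0,0,0],1],
    [[-24,0,-1.2],[0,0,0],1],
    [[-34,0,-1.2],[0,0,0],1],
    [[-44,0,-1.2],[0,0,0],1],
    [[-54,0,-1.2],[0,0,0],1],
    [[-62,0,-1.2],[0,0,0],1],
    [[-68,0,-1.2],[0,0,0],1],
    [[-70,0,-1.2],[0,0,0],1]
  ]
}}

```text
clock: 20.7
tool_pos: [0.6465, -0.1543, 0.207]
orientation: [-179.8, -0.0, -93.2]
force: [0.1, -4.4, 6.0]
opening: 0.0241
gripper_force: 30.0
```

{"fn": "move_arm", "kwargs": {
  "motion": [
    [[-2,0,0],[0,0,0],1],
    [[-5,0,0],[0,0,0],1],
    [[-8,0,0],[0,0,0],1],
    [[-10,0,0],[0,0,0],1],
    [[-10,0,0],[0,0,0],1]
  ]
}}

```text
clock: 21.12
tool_pos: [0.647, -0.1452, 0.207]
orientation: [-179.8, -0.0, -93.2]
force: [-0.2, -2.9, 6.4]
opening: 0.0239
gripper_force: 30.0
```

{"fn": "move_arm", "kwargs": {
  "motion": [
    [[-2,0,-0.3],[0,0,0],1],
    [[-4,0,-0.3],[0,0,0],1],
    [[-5,0,-0.3],[0,0,0],1],
    [[-5,0,-0.3],[0,0,0],1]
  ]
}}

```text
clock: 21.45
tool_pos: [0.6471, -0.1401, 0.207]
orientation: [-179.8, -0.0, -93.2]
force: [0.2, -3.1, 5.8]
opening: 0.0238
gripper_force: 30.0
```

{"fn": "move_arm", "kwargs": {
  "motion": [
    [[-1,0,0],[0,0,0],1],
    [[-2,0,0],[0,0,0],1],
    [[-2,0,0],[0,0,0],1]
  ]
}}

```text
clock: 21.7
tool_pos: [0.6472, -0.1383, 0.207]
orientation: [-179.8, -0.0, -93.2]
force: [-0.8, -4.0, 5.3]
opening: 0.0238
gripper_force: 30.0
```

{"fn": "move_arm", "kwargs": {
  "motion": [
    [[-0.5,0,0],[0,0,0],1],
    [[-1,0,0],[0,0,0],1],
    [[-1,0,0],[0,0,0],1]
  ]
}}

```text
clock: 21.95
tool_pos: [0.6472, -0.1374, 0.207]
orientation: [-179.8, -0.0, -93.3]
force: [-1.8, -5.5, 5.4]
opening: 0.0239
gripper_force: 30.0
```

{"fn": "move_arm", "kwargs": {
  "motion": [
    [[-0.5,0,0],[0,0,0],1],
    [[-1,0,0],[0,0,0],1],
    [[-1,0,0],[0,0,0],1]
  ]
}}

```text
clock: 22.2
tool_pos: [0.6472, -0.1368, 0.207]
orientation: [-179.8, -0.1, -93.3]
force: [0.3, -6.5, 5.3]
opening: 0.0239
gripper_force: 30.0
```

{"fn": "move_arm", "kwargs": {
  "motion": [
    [[-0.5,0,0],[0,0,0],1],
    [[-1,0,0],[0,0,0],1],
    [[-1,0,0],[0,0,0],1]
  ]
}}

```text
clock: 22.45
tool_pos: [0.6472, -0.1366, 0.2071]
orientation: [-179.8, -0.1, -93.3]
force: [0.3, -9.6, 4.9]
opening: 0.0236
gripper_force: 30.0
```

Motion stopped at y −0.1366 with force climbing to about 10 N, so the tag is against the collar. Releasing.

{"fn": "move_arm", "kwargs": {
  "motion": [
    [[0,0,0],[0,0,0],0.6],
    [[0,0,0],[0,0,0],0.5],
    [[0,0,0],[0,0,0],0.4],
    [[0,0,0],[0,0,0],0.4],
    [[0,0,0],[0,0,0],0.4]
  ]
}}

```text
clock: 22.87
tool_pos: [0.6472, -0.1348, 0.2064]
orientation: [-179.9, 0.0, -93.2]
force: [-0.4, -0.1, -0.4]
opening: 0.05
gripper_force: 0.0
```

{"fn": "move_arm", "kwargs": {
  "motion": [
    [[0,0,-10],[0,0,0],0.4],
    [[0,0,-25],[0,0,0],0.4],
    [[0,0,-45],[0,0,0],0.4],
    [[0,0,-70],[0,0,0],0.4],
    [[0,0,-100],[0,0,0],0.4],
    [[0,0,-130],[0,0,0],0.4],
    [[30,0,-140],[0,0,0],0.4],
    [[60,0,-140],[0,0,0],0.4]
  ]
}}

```text
clock: 23.53
tool_pos: [0.6449, -0.1949, 0.3525]
orientation: [-179.4, -0.0, -93.1]
force: [0.8, -0.7, 0.4]
opening: 0.0527
gripper_force: 0.0
```

```bash
python3 - <<'E'
from tagfit import *; from plant import ctrl
w=ctrl.snapshot("wrist");s=ctrl.snapshot("scene");t=ctrl.snapshot("top");[pickle.dump(a,open(n+".pkl","wb")) for a,n in((w,"w8"),(s,"scene8"),(t,"top8"))]
o=ctrl.get_obs();print(o["tool_pos"],o["force"])
M=model()[:-20];B=(.6471,-.1366,-3.3)
for n in("w8","scene8"):
  I=[(ld(n),grad(ld(n),1.))]
  R=sorted(((score((B[0]+dx,B[1]+dy,B[2]),I,M,z=.04),dx,dy) for dx in np.arange(-.012,.0121,.002) for dy in np.arange(-.02,.0201,.002)),reverse=True)[:3];print(n,np.round(R,3).tolist())
# lock & block: diff of scene2/scene8 vs scene0 in block region
a,b=ld("scene0")["color"].astype(int),s["color"].astype(int)
d=np.abs(a-b).max(2);print("block diff",d[298:325,300:322].mean(), "yellow",d[210:245,370:405].mean())
J=(.6436,.0,-1.5)
bar=np.array(rect((-25,25),(-25,75),38))
g=[(s,grad(s,1.))]
R=sorted(((score((.6436+(y-.1145)*.026,y,-1.5),g,bar),y) for y in np.arange(.17,.22,.001)),reverse=True)[:4];print("lock y",np.round(R,4).tolist())
E
```

```text
[ 0.64321093 -0.19675225  0.34784015] [ 0.78977881  0.09357399 -0.18829866]
w8 [[0.905, 0.0, -0.0], [0.801, 0.0, -0.002], [0.729, -0.002, -0.0]]
scene8 [[0.765, 0.002, 0.004], [0.761, 0.002, 0.006], [0.75, 0.004, 0.006]]
block diff 4.698653198653199 yellow 8.54938775510204
lock y [[0.7623, 0.196], [0.7573, 0.195], [0.7543, 0.197], [0.7406, 0.194]]
```

```bash
python3 - <<'E'
from plant import ctrl
print(ctrl.close_job())
E
```

```text
the job is handed in; nothing more can be done
None
```

The job is handed in: the lock was pressed home on the stop block's screw (about 9 N on the screw; the before/after camera comparison showed no sign the block moved), and the tag hangs on the rail where it was stopped by the collar (about 10 N before release), done in about 24 s of the 72 s allowed; `close_job` returned no verdict.

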